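Load the specimen carrier with cold balls

ROBOT

A 7-joint arm with a two-finger parallel gripper is mounted at the origin on the work surface. World frame = base frame: x ahead of the robot, y to its left, z up, the work surface at z = 0. Lengths are in m, angles in degrees, forces in N, time in s.
With the tool pointing down it reaches from about 0.425 to 0.825 m from the base axis. Payload 3.6 kg.
Tool frame: the origin (TCP) lies at the centre of the arm's flange, where the gripper is bolted on; the fingertips stand 173 mm ahead of it and the grasp point (between the pads) lies 155 mm ahead of it; z points along the fingers, y is the direction in which the jaws open and shut (so a half turn about z gives the same grasp; the last joint's range is limited). The gripper opens to 85 mm and grips with 20 to 120 N. Pads are 22 mm wide; open, the fingers measure 114 mm over their backs; the gripper's body (76 mm by 85 mm) begins 54 mm behind the grasp point. The pads swing forward as they close: fully open they stand 13 mm farther back than shut.
Start: joints at [-68.383, 35.231, -0.722, 81.555, 0.464, 63.22, -2.315], TCP at [0.255, 0.598, 0.405] pointing down, gripper open.
Joint ranges: [-178.69, 178.69], [-17.37, 117.87], [-77.05, 75.6], [15.02, 138.74], [-78.02, 258.01], [0.78, 113.62], [-162.83, 162.83]. Speed limits (degrees/s): [159.86, 159.86, 180, 180, 180, 180, 180].

INTERFACE

Orientations are given as a 3x3 rotation matrix whose columns are the frame's x, y, z axes.
In Python, from rig import arm, viewer, job, models gives the robot as it stands.
- The arm moves only by the shell command python3 -m creep 'ROWS' [FORCE]. ROWS is JSON, one flat list of numbers, 7 for each row, row after row: the shift along the world's x, y, z in units of 400 mm (1.0 is 400 mm), then the turn, a rotation vector about the world's x, y, z in units of pi rad (1.0 is pi rad), then the closure, from -1 (fully open) to 1 (shut). In form: [tx, ty, tz, ax, ay, az, gripper, tx, ty, tz, ax, ay, az, gripper, ...]. A call has 1 to 8 rows; each row shifts and turns the pose as measured when the row begins; what a row does not reach is not made up. A row lasts 1/8 s, in which the tool goes at most 62.5 mm and 10.7 degrees, less where a joint would pass 70% of its speed; a pose out of reach is approached as far as the arm can. A call with a number of a shift or a turn outside -1 to 1 is refused whole. A call with a gripper value outside its range is refused whole. The fingers move at their own pace and stop on an object; FORCE is the grip in N (left out, the last holds). Time passes only in rows, so rows that do not move let the fingers close. It gives the time, the measured TCP pose, the force and the opening at its end, in the units of the state.
- arm.get_obs(): the state, without advancing time (a new reading comes with each control period).
- viewer.get_image(name): name is "scene" or "top"; returns the picture (400x640x3 uint8, blue, green, red); there is no depth.
- viewer.camera_params(name): a dict with "fx", "fy", "cx", "cy" (pixels), "world_from_camera" (4x4, takes a point from camera to world coordinates). Camera axes: x right, y up, looking along -z (the intrinsics and any distortion apply to the point x, -y, -z); pixel columns grow to the right and rows downward; lengths in m; the calibration is good to about 2 mm. A picture is of the moment at which its call begins. camera_params takes no time and is no camera call.
- job.hand_in(): hands the job in, once; it reports no verdict.
Trained networks look in the newest picture that a camera, given by its name, has taken for a name from the list of things; names that differ only in an ending like _2 or _b are one class to them, and where a whole thing is asked for, a point or a joint stands for the part that bears it (a point fixed in the world has none). Each returns a list of dicts, best first, with "confidence" (0 to 1); they miss things now and then, are a little off and sometimes report something else, mostly with a low value. They report only what shows in the picture. A call takes as long as a camera call. They do not tell look-alikes from the thing itself.
- models.spot_in(camera, thing): "at" ([x, y, z] in m, in world coordinates, good to about 4 mm: the middle of the surface that is visible of it).
- models.outline_of(camera, thing): "mask" (400x640 bool, what is visible of it).
- models.tip_of(camera, thing): "at" ([x, y, z] in m, in world coordinates, good to about 4 mm: a listed point, or the origin of a listed thing).
The state is a dict: "time": time; "joint_positions": joint angles; "joint_velocities": joint speeds; "effort": joint torques, N m; "tool_pos": TCP position; "tcp_rot": TCP orientation; "force": force on the tool from outside, world axes, zero at the start; "torque": the same for the moment, N m; "width": opening from 0.0 (shut) to 1.0 (fully open).
Only numpy, scipy, OpenCV 4.12 (cv2) and the standard library are available. Lean on these libraries where they do the work, as an engineer would, in place of code of your own. Each camera call takes 0.05 s, during which the arm holds its last target.

TASK

Get the specimen carrier ready for a cold transport: press on the bin's flat cover and drag it back to open the bin, then use the scoop to move every cold ball from the bin into the carrier, without touching the balls in the bin with the fingers. Afterwards stand the scoop upright in the middle of its mat and slide the cover fully shut again, leaving the bottle, the cup and the finger clip alone.

Things in the scene. Friction and masses are not known exactly. Their poses are not given: they have to be found in the camera images.
- bin: White plastic bin for cold balls, fixed to the table. Origin: on the table under the middle of its tub; +x points to the tub's deep end (away from the robot), -x to a flat deck over which the cover slides. Tub inside: x -94 to +94 mm, y -44 to +44 mm, upright walls 8 mm thick, edge 70 mm high; the two long walls run on along the deck to x = -282 mm as guides.
- bin_deep (a point): Foot of the deep end wall in the tub, in the middle: x = 94 mm, height 8 mm. The tub's steel floor is flat and level, 8 mm high; the balls lie on it in the deep-end two thirds.
- cover (a joint): Slide of the bin's cover, a flat steel plate 186 x 86 x 6 mm between the bin's walls, top 2 mm below their edge: nothing to grip, so press from above and drag. 0 = shut; grows to 0.186 m as it is dragged along the bin's -x over the deck. It stays where left, resists with about 1.5 N (press with 6 to 20 N), cannot lift off; starts up to 20 mm ajar.
- cover_top (a point): Centre of the cover's top face, 68 mm above the table; moves with the cover.
- scoop: Aluminium scoop with upright black handle, about 120 g, stands on its heavy flat floor. Origin: on the underside, beneath the handle; +x out of the open mouth, z up the handle. Floor 2 mm thick, x = -12 to +44 mm (lip), 82 mm wide; back wall at x = 9 to 12, 38 mm high; side walls 2 mm thick, 34 mm high, at x = 10 to 32, outer faces 82 mm apart.
- scoop_grip (a point): On the handle's axis, 110 mm above the scoop's underside. The handle is an upright post 20 mm (along scoop x) by 26 mm (along y), top 138 mm above the underside; grip it from above across either width, here or 80 mm up or more.
- scoop_lip (a point): Middle of the scoop's front lip, on the underside.
- scoop_mid (a point): Middle of the underside of the scoop's floor, 16 mm in front of its origin.
- mat: Flat dark rubber mat fixed to the table, 200 mm (x) by 180 mm (y), 4 mm thick, the scoop's place. Origin: centre of its underside.
- carrier: Grey open specimen carrier, fixed to the table, 170 mm (x) by 160 mm (y) outside, 75 mm high, walls and floor 12 mm thick. Origin: centre of its underside.
- bottle: Bystander: small clear bottle, 48 mm across, 100 mm tall. Origin: centre of its underside.
- cup: Bystander: small steel cup, 68 mm across, 50 mm tall. Origin: centre of its underside.
- clip: Bystander: finger-clip sensor, 58 by 34 by 28 mm. Origin: centre of its underside.
- ball0: Reusable cold ball, white hard plastic, 23 mm across, 12 g, smooth and slippery, rolls easily; six to nine are present. Origin: its centre.
- ball1: Reusable cold ball, white hard plastic, 23 mm across, 12 g, smooth and slippery, rolls easily; six to nine are present. Origin: its centre.
- ball2: Reusable cold ball, white hard plastic, 23 mm across, 12 g, smooth and slippery, rolls easily; six to nine are present. Origin: its centre.
- ball3: Reusable cold ball, white hard plastic, 23 mm across, 12 g, smooth and slippery, rolls easily; six to nine are present. Origin: its centre.
- ball4: Reusable cold ball, white hard plastic, 23 mm across, 12 g, smooth and slippery, rolls easily; six to nine are present. Origin: its centre.
- ball5: Reusable cold ball, white hard plastic, 23 mm across, 12 g, smooth and slippery, rolls easily; six to nine are present. Origin: its centre.
- ball6: Reusable cold ball, white hard plastic, 23 mm across, 12 g, smooth and slippery, rolls easily; six to nine are present. Origin: its centre.
- ball7: Reusable cold ball, white hard plastic, 23 mm across, 12 g, smooth and slippery, rolls easily; six to nine are present. Origin: its centre.
- ball8: Reusable cold ball, white hard plastic, 23 mm across, 12 g, smooth and slippery, rolls easily; six to nine are present. Origin: its centre.
Mind the look-alikes: they are no part of the job. Of the things that look like the scoop, the middle-sized one is meant.

How it is judged:
By the outcome, as a careful person would: the job done as asked, in the order asked, and still so for the second after the job is handed in, with the robot touching nothing.
Of ball0, ball1, ball2, ball3, ball4, ball5, ball6, ball7, ball8 only 6 to 9 are there at a start; the rules pass over those that are not, and their reading is None.
At some moment in a run one of scoop may be knocked a few centimetres aside while the robot is not near it.
It also fails if it takes over 210 s, if anything falls off the work surface, if the arm or the gripper's body presses on something with over 40 N, if the wrist force passes 120 N, or if a joint passes its speed limit or range.

## Working session

There is one attempt and no reset: what is moved stays moved. The work goes in short steps, Python scripts to look and compute and a shell command to move; the robot and the scene stay as the last step left them, time stands still between calls to the robot, and variables do not carry over. Pictures are saved under pics/ and viewed, and the job is handed in when it is done.

```bash
ls; mkdir -p pics; python3 - <<'E'
from rig import arm, viewer, job, models
import cv2, numpy as np
for n in ("scene","top"):
    cv2.imwrite(f"pics/a_{n}.png", viewer.get_image(n))
    p=viewer.camera_params(n); print(n,{k:p[k] for k in('fx','fy','cx','cy')}, np.round(p["world_from_camera"],3).tolist(), [k for k in p])
o=arm.get_obs(); print(o)
E
```

```text
pics
scene {'fx': 407.92914450159805, 'fy': 407.92914450159805, 'cx': 326.06097257316947, 'cy': 201.5779763655087} [[-0.219, -0.811, 0.542, 1.161], [0.976, -0.185, 0.118, 0.056], [0.004, 0.555, 0.832, 1.065], [0.0, 0.0, 0.0, 1.0]] ['fx', 'fy', 'cx', 'cy', 'world_from_camera']
top {'fx': 410.55572698973293, 'fy': 410.55572698973293, 'cx': 320.11665924600044, 'cy': 196.58639392619196} [[-0.014, 0.998, -0.064, 0.46], [-1.0, -0.014, -0.012, -0.096], [-0.013, 0.064, 0.998, 1.305], [0.0, 0.0, 0.0, 1.0]] ['fx', 'fy', 'cx', 'cy', 'world_from_camera']
{'time': 0.1, 'joint_positions': array([-68.38024745,  35.28541073,  -0.72340609,  81.63252338,
         0.46403646,  63.22090088,  -2.31467629]), 'joint_velocities': array([-0.00585584, -0.06098869,  0.02004554, -0.18522842, -0.00268538,
       -0.01023147,  0.06914878]), 'effort': array([ 1.09588200e-03, -4.70385754e+01,  2.60414025e-01, -1.71572345e+01,
        1.00842354e-02,  5.84211666e-03, -2.93982353e-06]), 'tool_pos': array([0.25528434, 0.59745816, 0.40363199]), 'tcp_rot': array([[-9.19589559e-01,  3.92879391e-01, -9.09913701e-04],
       [ 3.92880444e-01,  9.19586947e-01, -2.19174605e-03],
       [-2.43470921e-05, -2.37299409e-03, -9.99997184e-01]]), 'force': array([1.12341228, 0.44010114, 0.19036775]), 'torque': array([ 0.07031324, -0.0031392 ,  0.02818119]), 'width': 0.9955049661331793}
```

View pics/a_scene.png

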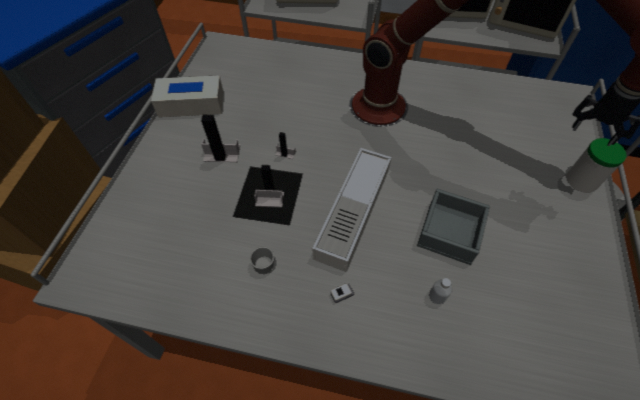

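View pics/a_top.png

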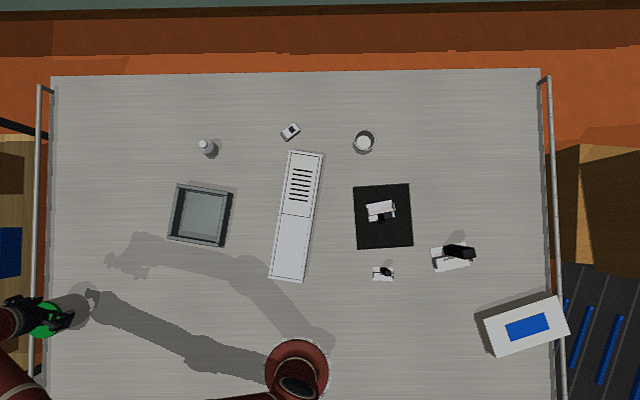

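The scene view shows three scoops. The large one is at (218,145), the middle one on the mat at (268,190) and the small one at (284,147). In the top view they are at (455,255), (381,210) and (383,272). I choose the middle-sized one on the mat and will check it in a close crop.

```bash
python3 - <<'E'
from rig import arm, viewer, job, models
import cv2, numpy as np
a=viewer.get_image("scene")[90:240,180:330]; b=viewer.get_image("top")[160:310,340:490]
cv2.imwrite("pics/crop1.png", np.hstack([cv2.resize(a,(400,400),interpolation=2),cv2.resize(b,(400,400),interpolation=2)]))
for c in("scene","top"):
  for t in("scoop","scoop_grip","scoop_lip","scoop_mid","bin","bin_deep","cover_top","mat","carrier","bottle","cup","clip"):
    r=models.tip_of(c,t); print(c,t,[(np.round(d["at"],3).tolist(),round(d["confidence"],2)) for d in r[:4]])
E
```

```text
scene scoop [([0.372, -0.486, 0.001], 0.97), ([0.305, -0.278, 0.003], 0.83), ([0.477, -0.275, 0.005], 0.69)]
scene scoop_grip [([0.315, -0.274, 0.087], 0.86), ([0.371, -0.48, 0.154], 0.62), ([0.48, -0.278, 0.114], 0.59)]
scene scoop_lip [([0.524, -0.266, 0.001], 0.64), ([0.312, -0.489, 0.002], 0.63), ([0.28, -0.274, 0.005], 0.6)]
scene scoop_mid [([0.297, -0.276, -0.001], 0.68), ([0.349, -0.487, 0.002], 0.63), ([0.495, -0.268, 0.006], 0.57), ([0.753, 0.014, 0.002], 0.26)]
scene bin [([0.574, -0.022, -0.001], 0.75), ([0.523, -0.264, 0.002], 0.45)]
scene bin_deep [([0.664, -0.036, 0.005], 0.68)]
scene cover_top [([0.58, -0.024, 0.067], 0.57)]
scene mat [([0.479, -0.281, -0.002], 0.69)]
scene carrier [([0.49, 0.287, 0.003], 0.94)]
scene bottle [([0.481, -0.273, 0.006], 0.27)]
scene cup [([0.716, -0.221, 0.001], 0.72)]
scene clip [([0.75, 0.011, 0.002], 0.61)]
top scoop [([0.484, -0.273, 0.008], 0.87), ([0.31, -0.274, 0.003], 0.78), ([0.367, -0.485, -0.0], 0.78), ([0.578, -0.021, 0.002], 0.41)]
top scoop_grip [([0.373, -0.484, 0.154], 0.88), ([0.476, -0.273, 0.115], 0.64), ([0.313, -0.281, 0.087], 0.57)]
top scoop_lip [([0.523, -0.268, 0.005], 0.87), ([0.311, -0.495, 0.001], 0.86), ([0.281, -0.275, -0.001], 0.54), ([0.476, -0.276, 0.113], 0.45)]
top scoop_mid [([0.299, -0.274, 0.001], 0.81), ([0.493, -0.268, 0.005], 0.68), ([0.347, -0.49, 0.002], 0.57)]
top bin [([0.475, -0.278, 0.116], 0.73), ([0.576, -0.022, 0.001], 0.66), ([0.483, -0.272, 0.005], 0.54), ([0.701, 0.27, -0.002], 0.24)]
top bin_deep [([0.665, -0.037, 0.003], 0.66)]
top cover_top [([0.577, -0.024, 0.072], 0.73)]
top mat [([0.479, -0.274, -0.0], 0.69)]
top carrier [([0.49, 0.291, 0.001], 0.84)]
top bottle [([0.703, 0.269, -0.001], 0.74)]
top cup [([0.718, -0.219, -0.0], 0.59), ([0.483, -0.271, 0.006], 0.34)]
top clip [([0.75, 0.02, 0.003], 0.62)]
```

View pics/crop1.png

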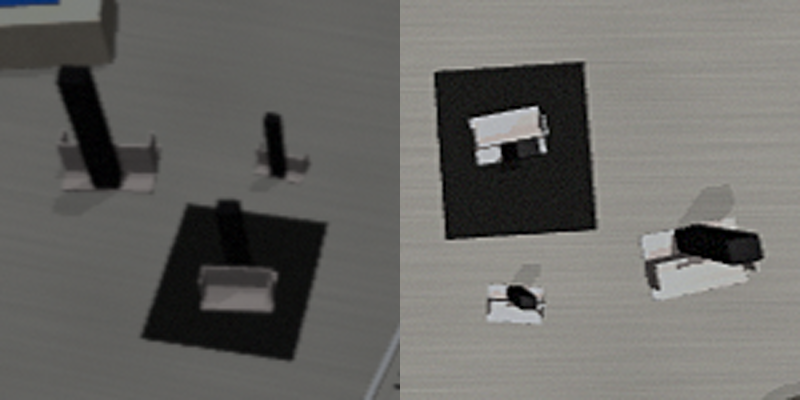

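The crop confirms it: the middle-sized scoop stands on the mat, with one larger and one smaller beside it. Next I refine the bin and mat yaw.

```bash
cat > h.py <<'E'
from rig import arm, viewer, job, models
import cv2, numpy as np
def proj(c,P):
    p=viewer.camera_params(c); M=np.linalg.inv(np.array(p["world_from_camera"]))
    P=np.atleast_2d(P); q=(M@np.c_[P,np.ones(len(P))].T).T
    return np.c_[p["cx"]+p["fx"]*q[:,0]/-q[:,2], p["cy"]-p["fy"]*q[:,1]/-q[:,2]]
def unproj(c,uv,z):
    p=viewer.camera_params(c); T=np.array(p["world_from_camera"]); uv=np.atleast_2d(uv).astype(float)
    d=np.c_[(uv[:,0]-p["cx"])/p["fx"],-(uv[:,1]-p["cy"])/p["fy"],-np.ones(len(uv))]@T[:3,:3].T
    o=T[:3,3]; s=(z-o[2])/d[:,2]; return o+d*s[:,None]
def many(c,t,near,n=5,r=0.05):
    L=[]
    for _ in range(n):
        viewer.get_image(c)
        b=[d["at"] for d in models.tip_of(c,t) if np.linalg.norm(np.array(d["at"])[:2]-near[:2])<r]
        if b: L.append(b[0])
    return (np.median(L,0),len(L)) if L else (None,0)
def st():
    o=arm.get_obs(); R=o["tcp_rot"]
    print("t%.2f"%o["time"],"pos",np.round(o["tool_pos"],4),"yaw_y %.1f"%np.degrees(np.arctan2(R[1,1],R[0,1])),"z",np.round(R[:,2],3),"F",np.round(o["force"],1),"w %.2f"%o["width"],"J",np.round(o["joint_positions"],0))
    return o
E
python3 - <<'E'
from h import *
im=viewer.get_image("top")
cv2.imwrite("pics/bin1.png",cv2.resize(im[140:295,240:440],(800,620)[0:1]+(620,),interpolation=2)[:600])
m=models.outline_of("top","bin")[0]["mask"].astype(np.uint8)
r=cv2.minAreaRect(cv2.findContours(m,0,1)[0][0]); bx=cv2.boxPoints(r); print(bx, np.round(unproj("top",bx,0.07),4))
for d in models.outline_of("top","mat")[:2]:
  m=d["mask"].astype(np.uint8); cs=cv2.findContours(m,0,1)[0]; c=max(cs,key=cv2.contourArea)
  bx=cv2.boxPoints(cv2.minAreaRect(c)); w=unproj("top",bx,0.004);print("mat",d["confidence"],np.round(w,4),w.mean(0))
for t,n in (("bin",[.576,-.022]),("bin_deep",[.665,-.036]),("cover_top",[.578,-.024])):
  for c in("top","scene"): print(t,c,many(c,t,np.array(n),4))
E
```

```text
[[268.14056 277.44324]
 [288.45135 148.80812]
 [323.3189  154.31354]
 [303.00812 282.94867]] [[ 0.2998  0.0766  0.07  ]
 [ 0.686   0.0126  0.07  ]
 [ 0.6674 -0.0931  0.07  ]
 [ 0.2823 -0.0272  0.07  ]]
mat 0.77 [[ 0.5748 -0.1832  0.004 ]
 [ 0.5836 -0.3674  0.004 ]
 [ 0.3839 -0.3743  0.004 ]
 [ 0.3749 -0.1919  0.004 ]] [ 0.47926431 -0.27921695  0.004     ]
bin top (array([ 0.57745, -0.02265,  0.0007 ]), 4)
bin scene (array([ 0.57495, -0.02295, -0.0012 ]), 4)
bin_deep top (array([ 0.66485, -0.03765,  0.00445]), 4)
bin_deep scene (array([ 0.6659, -0.0379,  0.0051]), 3)
cover_top top (array([ 0.5763 , -0.0272 ,  0.07305]), 4)
cover_top scene (array([ 0.57915, -0.02195,  0.06945]), 4)
```

View pics/bin1.png

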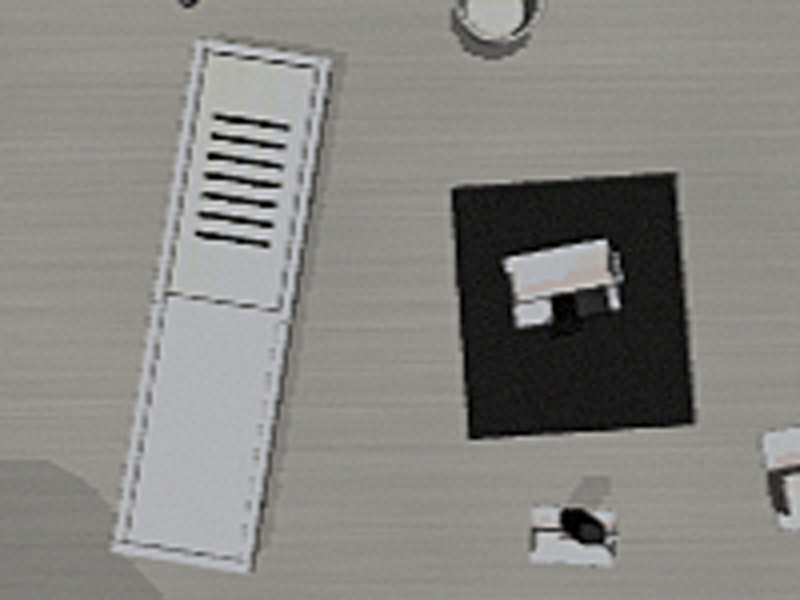

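The bin origin is about (0.577,-0.023) with yaw -9.5°. The mat centre is about (0.479,-0.279). I'll press near the cover's far end, at bin local x = +70 mm.

```bash
python3 -m creep '[0.075,-0.122,0,0,0,-0.033,1, 0.075,-0.122,0,0,0,-0.033,1, 0.075,-0.122,0,0,0,-0.033,1, 0.075,-0.122,0,0,0,-0.033,1, 0.075,-0.122,0,0,0,-0.033,1, 0.075,-0.122,0,0,0,-0.033,1, 0.075,-0.122,0,0,0,-0.033,1, 0.075,-0.122,0,0,0,-0.033,1]' 40; python3 -c "
from h import *;st()"
```

```text
time: 4.95
tool_pos: [0.4967, 0.2001, 0.406]
tcp_rot: [[-0.318, 0.948, 0.006], [0.948, 0.318, 0.008], [0.005, 0.009, -1.0]]
force: [1.4, 0.7, -0.3]
width: 0.003
t4.95 pos [0.4967 0.2001 0.406 ] yaw_y 18.5 z [ 0.006  0.008 -1.   ] F [ 1.4  0.7 -0.3] w 0.00 J [-34.  25.  14. 101.  -8.  54.   2.]
```

```bash
python3 -m creep '[0.075,-0.12,-0.05,0,0,-0.031,1, 0.075,-0.12,-0.05,0,0,-0.031,1, 0.075,-0.12,-0.05,0,0,-0.031,1, 0.075,-0.12,-0.05,0,0,-0.031,1, 0.075,-0.11,-0.05,0,0,-0.031,1, 0,0,0,0,0,0,1]'; python3 -c "
from h import *;st()"
```

```text
time: 5.7
tool_pos: [0.6526, -0.0489, 0.3045]
tcp_rot: [[0.184, 0.983, 0.018], [0.983, -0.184, -0.0], [0.003, 0.017, -1.0]]
force: [-0.3, 0.2, -0.5]
width: 0.003
t5.70 pos [ 0.6526 -0.0489  0.3045] yaw_y -10.6 z [ 0.018 -0.    -1.   ] F [-0.3  0.2 -0.5] w 0.00 J [ -9.  42.  20.  88. -17.  51.   6.]
```

```bash
python3 -m creep '[-0.0175,0.035,-0.07,0,0.0057,0.006,1, 0,0,-0.05,0,0,0,1, 0,0,-0.02,0,0,0,1, 0,0,-0.01,0,0,0,1, 0,0,-0.005,0,0,0,1]'; python3 -c "
from h import *;st()"
```

```text
time: 6.32
tool_pos: [0.6461, -0.0311, 0.2434]
tcp_rot: [[0.16, 0.987, 0.004], [0.987, -0.16, 0.004], [0.005, 0.003, -1.0]]
force: [0.3, 0.0, -0.1]
width: -0.002
t6.33 pos [ 0.6461 -0.0311  0.2434] yaw_y -9.2 z [ 0.004  0.004 -1.   ] F [ 0.3  0.  -0.1] w -0.00 J [ -9.  46.  18.  92. -19.  45.   7.]
```

```bash
python3 -m creep '[0,0,-0.006,0,0,0,1,0,0,-0.006,0,0,0,1]';python3 -m creep '[0,0,-0.006,0,0,0,1]';python3 -m creep '[0,0,-0.012,0,0,0,1]'
```

```text
time: 6.58
tool_pos: [0.6464, -0.0311, 0.2415]
tcp_rot: [[0.16, 0.987, 0.006], [0.987, -0.16, 0.005], [0.006, 0.005, -1.0]]
force: [-5.2, 1.0, 14.8]
width: 0.0
time: 6.7
tool_pos: [0.6463, -0.0313, 0.2415]
tcp_rot: [[0.16, 0.987, 0.006], [0.987, -0.16, 0.006], [0.007, 0.005, -1.0]]
force: [-4.5, 0.8, 10.9]
width: -0.0
time: 6.82
tool_pos: [0.6463, -0.0316, 0.2413]
tcp_rot: [[0.16, 0.987, 0.007], [0.987, -0.16, 0.007], [0.008, 0.006, -1.0]]
force: [-9.1, 2.1, 28.7]
width: -0.002
```

```bash
python3 -m creep '[-0.02,0.0033,-0.006,0,0,0,1,-0.04,0.0067,-0.006,0,0,0,1]';python3 -m creep '[-0.04,0.0067,-0.006,0,0,0,1]'
```

```text
time: 7.08
tool_pos: [0.6254, -0.0285, 0.2416]
tcp_rot: [[0.16, 0.987, 0.023], [0.987, -0.16, 0.006], [0.009, 0.021, -1.0]]
force: [2.4, 0.3, 4.5]
width: -0.001
time: 7.2
tool_pos: [0.611, -0.0261, 0.2416]
tcp_rot: [[0.16, 0.987, 0.031], [0.987, -0.161, 0.005], [0.01, 0.03, -1.0]]
force: [2.1, 0.4, 6.1]
width: 0.003
```

```bash
python3 -m creep '[-0.04,0.0067,-0.009,0,0.004,0,1,-0.04,0.0067,-0.009,0,0.004,0,1,-0.04,0.0067,-0.009,0,0.004,0,1,-0.04,0.0067,-0.009,0,0.004,0,1]'
```

```text
time: 7.7
tool_pos: [0.557, -0.0164, 0.2414]
tcp_rot: [[0.161, 0.987, 0.029], [0.987, -0.161, 0.003], [0.007, 0.028, -1.0]]
force: [1.6, 1.5, 12.2]
width: 0.004
```

```bash
python3 - <<'E'
from h import *
cv2.imwrite("pics/c1.png",np.hstack([cv2.resize(viewer.get_image("top")[130:310,230:330],(330,594)),cv2.resize(viewer.get_image("scene")[130:290,270:420],(460,490))[:,:].copy() if 0 else cv2.resize(viewer.get_image("scene")[130:290,270:390],(446,594))]))
E
```

```text
(no output)
```

View pics/c1.png

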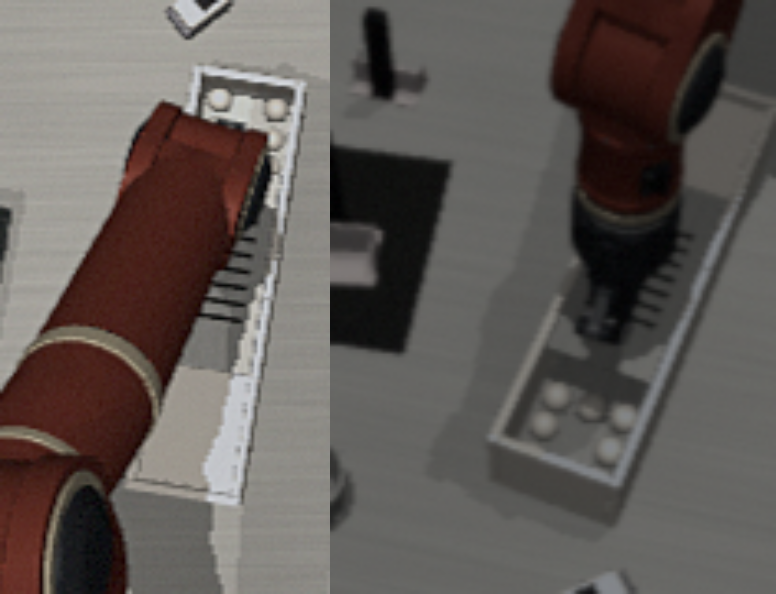

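The cover follows the finger and at least five balls show in the deep end. I keep dragging until it stops.

```bash
python3 -m creep '[-0.04,0.0067,-0.009,0,0.006,0,1,-0.04,0.0067,-0.009,0,0.006,0,1,-0.04,0.0067,-0.009,0,0.006,0,1,-0.04,0.0067,-0.009,0,0.006,0,1]';python3 -m creep '[-0.04,0.0067,-0.009,0,0.005,0,1,-0.03,0.005,-0.009,0,0.005,0,1]';python3 -m creep '[-0.025,0.004,-0.009,0,0.004,0,1]';python3 -c "
from h import *;st()"
```

```text
time: 8.3
tool_pos: [0.5039, -0.0065, 0.2414]
tcp_rot: [[0.162, 0.987, 0.001], [0.987, -0.162, 0.003], [0.003, 0.001, -1.0]]
force: [1.8, -0.1, 15.7]
width: -0.001
time: 8.55
tool_pos: [0.4821, -0.0026, 0.2414]
tcp_rot: [[0.163, 0.987, -0.003], [0.987, -0.163, 0.002], [0.002, -0.004, -1.0]]
force: [2.4, 0.9, 17.3]
width: 0.0
time: 8.68
tool_pos: [0.4753, -0.0014, 0.2414]
tcp_rot: [[0.164, 0.987, -0.002], [0.987, -0.164, 0.002], [0.002, -0.003, -1.0]]
force: [1.7, 0.2, 18.7]
width: 0.004
t8.68 pos [ 0.4753 -0.0014  0.2414] yaw_y -9.4 z [-0.002  0.002 -1.   ] F [ 1.7  0.2 18.7] w 0.00 J [-13.  36.  16. 120. -21.  27.   9.]
```

```bash
python3 -m creep '[-0.025,0.004,-0.007,0,0,0,1]';python3 -m creep '[-0.02,0.0033,-0.006,0,0,0,1]';python3 -m creep '[-0.02,0.0033,-0.006,0,0,0,1]'
```

```text
time: 8.8
tool_pos: [0.4681, -0.0004, 0.2414]
tcp_rot: [[0.164, 0.986, 0.01], [0.986, -0.164, 0.002], [0.003, 0.009, -1.0]]
force: [1.7, -0.5, 8.8]
width: 0.0
time: 8.93
tool_pos: [0.4623, 0.0004, 0.2414]
tcp_rot: [[0.165, 0.986, 0.02], [0.986, -0.165, 0.001], [0.004, 0.019, -1.0]]
force: [2.1, -0.5, 8.4]
width: -0.002
time: 9.05
tool_pos: [0.4567, 0.0011, 0.2414]
tcp_rot: [[0.166, 0.986, 0.03], [0.986, -0.166, 0.0], [0.005, 0.03, -1.0]]
force: [1.6, -0.5, 10.7]
width: 0.004
```

```bash
python3 -m creep '[-0.015,0.0025,-0.007,0,0.006,0,1]';python3 -m creep '[-0.012,0.002,-0.006,0,0.006,0,1]';python3 -m creep '[-0.01,0.0017,-0.006,0,0.002,0,1]'; python3 -c "
from h import *;st()"
```

```text
time: 9.18
tool_pos: [0.4534, 0.0019, 0.2413]
tcp_rot: [[0.166, 0.986, 0.023], [0.986, -0.166, 0.001], [0.004, 0.022, -1.0]]
force: [0.9, 1.2, 17.2]
width: -0.0
time: 9.3
tool_pos: [0.4525, 0.0022, 0.2415]
tcp_rot: [[0.167, 0.986, 0.019], [0.986, -0.167, -0.001], [0.002, 0.019, -1.0]]
force: [4.7, -0.4, 5.8]
width: -0.002
time: 9.43
tool_pos: [0.4516, 0.0023, 0.2414]
tcp_rot: [[0.167, 0.986, 0.024], [0.986, -0.167, -0.002], [0.002, 0.024, -1.0]]
force: [1.8, -0.9, 12.3]
width: 0.001
t9.43 pos [0.4516 0.0023 0.2414] yaw_y -9.6 z [ 0.024 -0.002 -1.   ] F [ 1.8 -0.9 12.3] w 0.00 J [-13.  34.  15. 124. -22.  23.   9.]
```

```bash
python3 -m creep '[0,0,0.03,0,0.004,0,1,0,0,0.1,0,0.004,0,-1,0,0,0.12,0,0,0,-1,0,0,0.12,0,0,0,-1]'; python3 - <<'E'
from h import *
st()
a=viewer.get_image("top");b=viewer.get_image("scene")
for c in("scene","top"):
  for t in("scoop_grip","scoop_lip","scoop","cover_top"):
    r=models.tip_of(c,t); print(c,t,[(np.round(d["at"],3).tolist(),round(d["confidence"],2)) for d in r[:4]])
  print(c,[(np.round(d["at"],3).tolist(),round(d["confidence"],2)) for d in models.spot_in(c,"ball0")])
cv2.imwrite("pics/d1.png",np.hstack([cv2.resize(a[130:310,260:430],(400,424)),cv2.resize(b[130:290,230:390],(400,424))]))
E
```

```text
time: 9.93
tool_pos: [0.4512, 0.0019, 0.3924]
tcp_rot: [[0.169, 0.986, -0.005], [0.986, -0.169, -0.002], [-0.003, -0.005, -1.0]]
force: [1.2, -0.1, -0.0]
width: 0.638
t9.93 pos [0.4512 0.0019 0.3924] yaw_y -9.7 z [-0.005 -0.002 -1.   ] F [ 1.2 -0.1 -0. ] w 0.64 J [-22.  20.  26. 114. -11.  48.   0.]
scene scoop_grip [([0.482, -0.274, 0.114], 0.74), ([0.373, -0.479, 0.152], 0.59), ([0.315, -0.273, 0.087], 0.53)]
scene scoop_lip [([0.308, -0.491, 0.002], 0.77), ([0.28, -0.275, 0.006], 0.6), ([0.523, -0.266, 0.002], 0.57)]
scene scoop [([0.37, -0.485, 0.002], 0.95), ([0.48, -0.275, 0.006], 0.65)]
scene cover_top [([0.396, 0.009, 0.071], 0.67)]
scene [([0.621, -0.056, 0.028], 0.45), ([0.636, -0.004, 0.026], 0.44), ([0.602, -0.023, 0.027], 0.44), ([0.599, -0.052, 0.026], 0.41), ([0.607, 0.005, 0.029], 0.41)]
top scoop_grip [([0.475, -0.274, 0.114], 0.91), ([0.313, -0.28, 0.084], 0.69), ([0.373, -0.485, 0.156], 0.61)]
top scoop_lip [([0.524, -0.267, 0.006], 0.88), ([0.277, -0.274, -0.002], 0.84), ([0.309, -0.496, 0.001], 0.76), ([0.578, -0.02, 0.001], 0.5)]
top scoop [([0.369, -0.485, 0.002], 0.69), ([0.31, -0.277, 0.002], 0.66), ([0.397, 0.005, 0.07], 0.39)]
top cover_top [([0.391, 0.007, 0.072], 0.97), ([0.487, -0.272, 0.008], 0.66), ([0.477, -0.276, -0.002], 0.61)]
top [([0.596, -0.051, 0.024], 0.45), ([0.634, -0.01, 0.026], 0.44), ([0.598, -0.024, 0.031], 0.44), ([0.663, -0.005, 0.028], 0.42), ([0.641, -0.064, 0.029], 0.41), ([0.602, 0.002, 0.028], 0.4)]
```

View pics/d1.png

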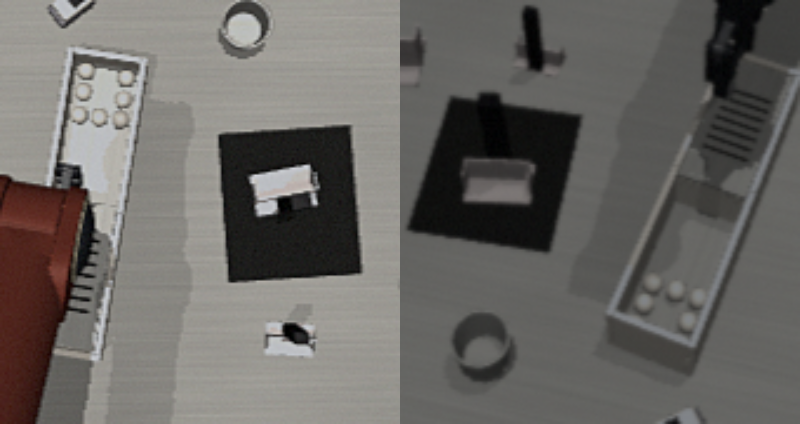

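Seven balls are in the deep end: two at the end wall, two behind them and three in a row nearest the robot. The cover is fully back. The scoop has not moved, so I go above it now.

```bash
python3 -m creep '[0.0115,-0.115,0,0,0,0.019,-1,0.0115,-0.115,0,0,0,0.019,-1,0.0115,-0.115,0,0,0,0.019,-1,0.0115,-0.115,0,0,0,0.019,-1,0.0115,-0.115,0,0,0,0.019,-1,0.0115,-0.115,0,0,0,0.019,-1,0,0,0,0,0,0,-1]'; python3 -c "
from h import *;st()"
```

```text
time: 11.4
tool_pos: [0.4793, -0.2814, 0.3867]
tcp_rot: [[-0.205, 0.979, -0.011], [0.979, 0.205, -0.005], [-0.003, -0.012, -1.0]]
force: [-0.1, 0.7, -0.1]
width: 1.001
t11.40 pos [ 0.4793 -0.2814  0.3867] yaw_y 11.8 z [-0.011 -0.005 -1.   ] F [-0.1  0.7 -0.1] w 1.00 J [ 14.  29.  21.  99. -12.  54.  52.]
```

```bash
python3 -m creep '[0,0.0175,-0.03,0.0016,-0.0035,-0.005,-1,0,0,-0.08,0,0,0,-1,0,0,-0.07,0,0,0,-1,0,0,-0.06,0,0,0,-1,0,0,-0.05,0,0,0,-1,0,0,0,0,0,0,-1]'; python3 - <<'E'
from h import *
st()
a=viewer.get_image("top");b=viewer.get_image("scene")
cv2.imwrite("pics/e1.png",np.hstack([cv2.resize(a[160:260,340:430],(400,444),interpolation=2),cv2.resize(b[140:240,220:310],(400,444),interpolation=2)]))
E
```

```text
time: 12.15
tool_pos: [0.4801, -0.2691, 0.2654]
tcp_rot: [[-0.192, 0.981, -0.002], [0.981, 0.192, 0.006], [0.007, -0.001, -1.0]]
force: [-0.0, 0.4, 0.7]
width: 1.001
t12.15 pos [ 0.4801 -0.2691  0.2654] yaw_y 11.1 z [-0.002  0.006 -1.   ] F [-0.   0.4  0.7] w 1.00 J [ 16.  38.  17. 107. -17.  38.  54.]
```

View pics/e1.png

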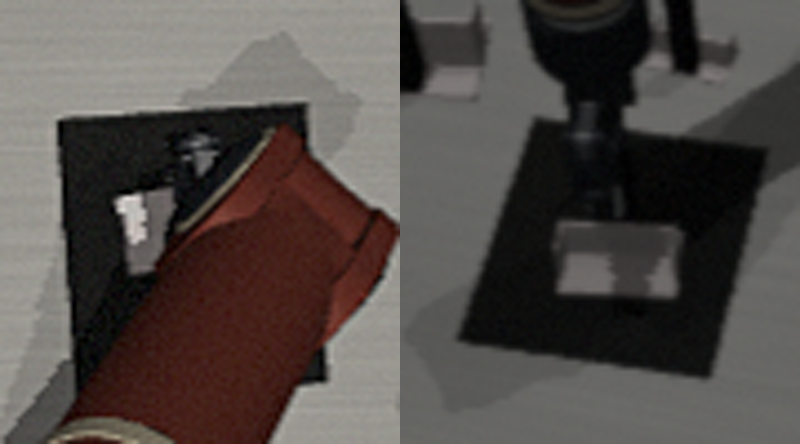

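```bash
python3 -m creep '[0,-0.013,0.008,-0.002,0,0,-1,0,0,0,0,0,0,0,0,0,0,0,0,0,1,0,0,0,0,0,0,1,0,0,0,0,0,0,1,0,0,0,0,0,0,1]' 30;python3 -m creep '[0,0,0,0,0,0,1,0,0,0,0,0,0,1,0,0,0,0,0,0,1,0,0,0,0,0,0,1]' 100; python3 -c "
from h import *;st()"
```

```text
time: 13.0
tool_pos: [0.4812, -0.2757, 0.2732]
tcp_rot: [[-0.191, 0.981, 0.006], [0.981, 0.191, -0.005], [-0.006, 0.005, -1.0]]
force: [-0.2, -0.1, -1.3]
width: 0.23
time: 13.5
tool_pos: [0.4812, -0.2756, 0.2731]
tcp_rot: [[-0.192, 0.981, 0.005], [0.981, 0.192, -0.005], [-0.006, 0.004, -1.0]]
force: [0.4, -0.5, -0.5]
width: 0.224
t13.50 pos [ 0.4812 -0.2756  0.2731] yaw_y 11.0 z [ 0.005 -0.005 -1.   ] F [ 0.4 -0.5 -0.5] w 0.22 J [ 17.  37.  17. 106. -17.  38.  54.]
```

```bash
python3 -m creep '[0,0,0.05,-0.0016,0.0016,0,1,0,0,0.1,0,0,0,1,0,0,0.12,0,0,0,1,0,0,0.08,0,0,0,1,0.019,0.11,0,0,0,-0.019,1,0.019,0.11,0,0,0,-0.019,1,0.019,0.11,0,0,0,-0.019,1,0.019,0.11,0,0,0,-0.019,1]'; python3 -m creep '[0,0.11,0,0,0,-0.019,1,0,0.107,0,0,0,-0.019,1,0,0,0,0,0,0,1]';python3 - <<'E'
from h import *
st()
a=viewer.get_image("top");b=viewer.get_image("scene")
for c in("scene","top"):
  for t in("scoop_grip","scoop_lip","scoop_mid","scoop"):
    r=models.tip_of(c,t); print(c,t,[(np.round(d["at"],3).tolist(),round(d["confidence"],2)) for d in r[:4]])
cv2.imwrite("pics/f1.png",np.hstack([cv2.resize(a[140:280,240:350],(350,445),interpolation=2),cv2.resize(b[110:290,270:410],(350,450),interpolation=2)[:445]]))
E
```

```text
time: 14.5
tool_pos: [0.5089, -0.0989, 0.4161]
tcp_rot: [[0.065, 0.998, -0.005], [0.998, -0.065, -0.009], [-0.009, -0.004, -1.0]]
force: [0.5, 0.3, -1.7]
width: 0.221
time: 14.88
tool_pos: [0.5088, -0.0038, 0.4149]
tcp_rot: [[0.179, 0.984, -0.008], [0.984, -0.179, -0.005], [-0.006, -0.007, -1.0]]
force: [-0.8, -0.6, -1.5]
width: 0.22
t14.88 pos [ 0.5088 -0.0038  0.4149] yaw_y -10.3 z [-0.008 -0.005 -1.   ] F [-0.8 -0.6 -1.5] w 0.22 J [-21.  24.  27. 104. -12.  55.   1.]
scene scoop_grip [([0.606, 0.002, 0.022], 0.73), ([0.51, -0.008, 0.256], 0.65), ([0.372, -0.481, 0.151], 0.63), ([0.314, -0.273, 0.086], 0.61)]
scene scoop_lip [([0.31, -0.49, 0.005], 0.98), ([0.552, -0.009, 0.141], 0.63), ([0.277, -0.273, 0.004], 0.53)]
scene scoop_mid [([0.298, -0.275, 0.0], 0.79), ([0.523, -0.005, 0.147], 0.77), ([0.351, -0.486, 0.001], 0.72)]
scene scoop [([0.505, -0.005, 0.146], 0.87), ([0.37, -0.488, 0.0], 0.82), ([0.308, -0.276, 0.002], 0.66), ([0.634, -0.005, 0.015], 0.47)]
top scoop_grip [([0.316, -0.279, 0.086], 0.77), ([0.37, -0.486, 0.158], 0.7), ([0.505, -0.004, 0.256], 0.63)]
top scoop_lip [([0.278, -0.279, -0.002], 0.79), ([0.309, -0.495, -0.001], 0.72), ([0.553, -0.008, 0.146], 0.7), ([0.649, -0.058, 0.022], 0.58)]
top scoop_mid [([0.35, -0.488, 0.002], 0.89), ([0.297, -0.273, 0.0], 0.8), ([0.524, 0.001, 0.148], 0.55)]
top scoop [([0.368, -0.481, -0.001], 0.94), ([0.577, -0.022, 0.002], 0.66), ([0.312, -0.275, 0.002], 0.52), ([0.51, -0.002, 0.148], 0.46)]
```

View pics/f1.png

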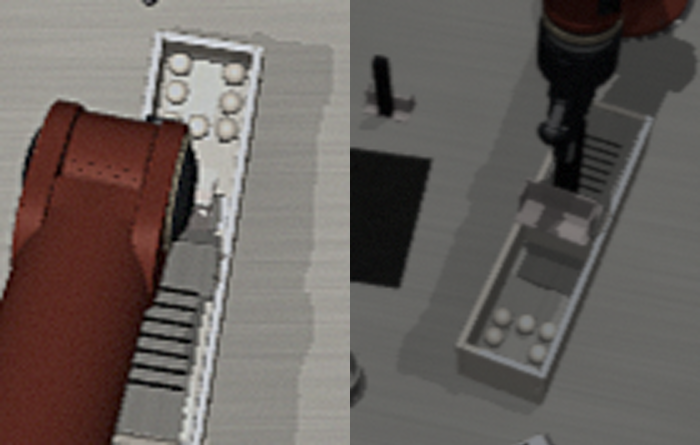

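```bash
python3 - <<'E'
from h import *
o=arm.get_obs();p=o["tool_pos"];R=o["tcp_rot"]
for t,n in (("scoop",[.507,-.004]),("scoop_lip",[.552,-.009]),("scoop_mid",[.524,-.003]),("scoop_grip",[.508,-.004])):
  for c in("top","scene"):
    m,k=many(c,t,np.array(n),7,.02)
    if k: print(t,c,k,"tool frame xyz mm",np.round(1000*R.T@(m-p),1))
u=np.array([.9863,-.165]);v=np.array([.165,.9863]);O=np.array([.5766,-.0233])
for t,n in (("bin",[.576,-.022]),("bin_deep",[.665,-.037]),("cover_top",[.393,.007])):
  for c in("top","scene"):
    m,k=many(c,t,np.array(n),7,.02)
    if k: d=m[:2]-O; print(t,c,k,"bin frame",np.round(1000*np.array([d@u,d@v]),1))
E
```

```text
scoop top 7 tool frame xyz mm [  5.1   3.9 267.6]
scoop scene 7 tool frame xyz mm [  3.8  -1.5 268.7]
scoop_lip top 7 tool frame xyz mm [  5.2  44.5 265.8]
scoop_lip scene 7 tool frame xyz mm [  6.7  44.9 270.6]
scoop_mid top 6 tool frame xyz mm [  8.8  14.2 267.6]
scoop_mid scene 7 tool frame xyz mm [  7.   15.4 266.6]
scoop_grip top 7 tool frame xyz mm [  2.5  -2.6 160. ]
scoop_grip scene 6 tool frame xyz mm [  2.5   1.2 157.6]
bin top 7 bin frame [0.4 2. ]
bin scene 7 bin frame [-2.9  0.7]
bin_deep top 7 bin frame [89.7  1.3]
bin_deep scene 7 bin frame [87.9 -0.8]
cover_top top 7 bin frame [-185.6   -3.4]
cover_top scene 7 bin frame [-183.6    3. ]
```

```bash
python3 -m creep '[0.005,-0.0325,-0.04,0.0016,-0.0025,0.0044,1,0,0,-0.06,0,0,0,1,0,0,-0.04,0,0,0,1,0,0,-0.01,0,0,0,1]';python3 - <<'E'
from h import *
o=st()
a=viewer.get_image("top");b=viewer.get_image("scene")
p=o["tool_pos"];R=o["tcp_rot"]
u=np.array([.9863,-.165,0]);v=np.array([.165,.9863,0]);O=np.array([.5766,-.0233,0])
def S(x,y,z): return p+R@np.array([y+5e-3,x,.269-z])   # scoop: +x = tool y; scoop y = tool x ; up = -tool z
for n,im in(("top",a),("scene",b)):
  big=cv2.resize(im,None,fx=6,fy=6,interpolation=2)
  for z in(0,):
    q=proj(n,[S(44,-41,0) if 0 else S(.044,-.041,z),S(.044,.041,z),S(-.012,.041,z),S(-.012,-.041,z)])
    cv2.polylines(big,[np.int32(q*6+3)],True,(0,0,255),1)
  q=proj(n,[S(.012,-.041,.038),S(.012,.041,.038)]);cv2.polylines(big,[np.int32(q*6+3)],False,(0,255,255),1)
  q=proj(n,[O+u*x+v*y+[0,0,.07] for x,y in((-.094,-.044),(.094,-.044),(.094,.044),(-.094,.044))]);cv2.polylines(big,[np.int32(q*6+3)],True,(0,255,0),1)
  q=proj(n,[O+u*x+v*y+[0,0,.07] for x,y in((-.29,-.052),(.102,-.052),(.102,.052),(-.29,.052))]);cv2.polylines(big,[np.int32(q*6+3)],True,(255,0,0),1)
  c=proj(n,O+[0,0,.05])[0]*6; x,y=int(c[0]),int(c[1]); cv2.imwrite(f"pics/g_{n}.png",big[max(0,y-300):y+300,max(0,x-350):x+350])
E
```

```text
time: 25.68
tool_pos: [0.5114, -0.022, 0.3549]
tcp_rot: [[0.172, 0.985, 0.005], [0.985, -0.172, -0.003], [-0.002, 0.006, -1.0]]
force: [-0.3, 0.3, -1.1]
width: 0.22
t25.68 pos [ 0.5114 -0.022   0.3549] yaw_y -9.9 z [ 0.005 -0.003 -1.   ] F [-0.3  0.3 -1.1] w 0.22 J [-17.  28.  25. 109. -16.  46.   6.]
```

View pics/g_scene.png

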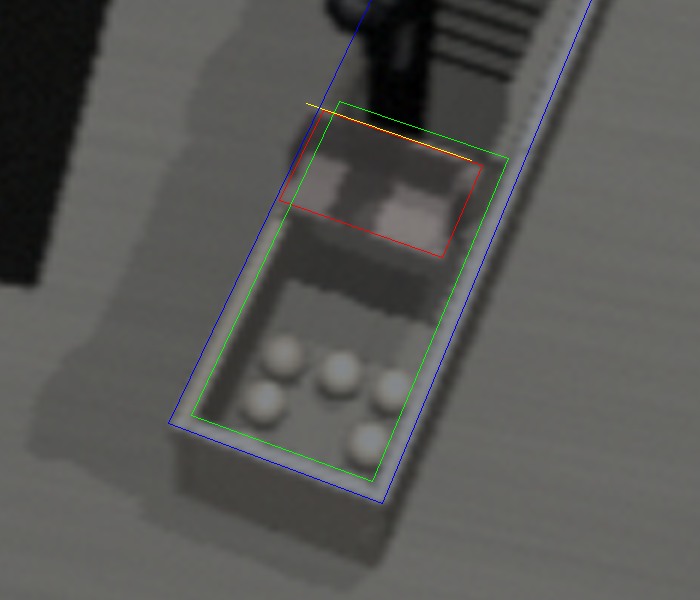

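View pics/g_top.png

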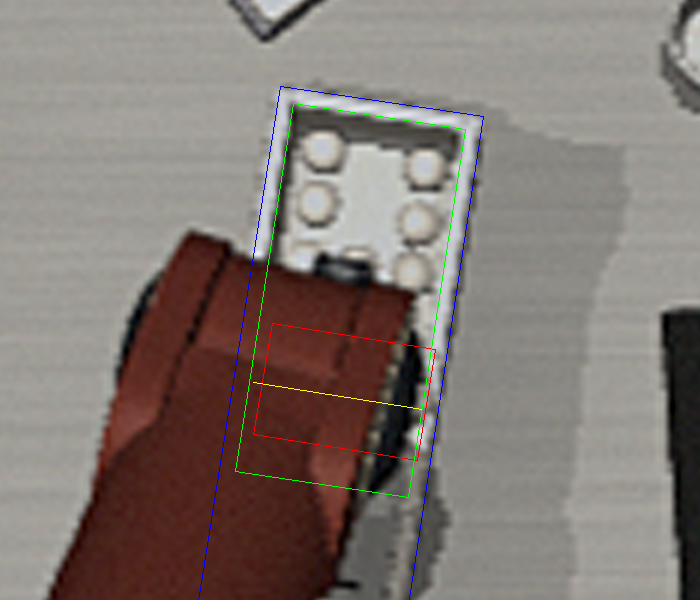

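```bash
python3 -m creep '[0.002,0.011,0,0,0.0015,0.002,1,0,0,0,0,0,0,1]';python3 - <<'E'
from h import *
o=st();p=o["tool_pos"];R=o["tcp_rot"]
u=np.array([.9863,-.165,0]);v=np.array([.165,.9863,0]);O=np.array([.5766,-.0233,0])
for t,n in (("scoop",[.507,-.014]),("scoop_lip",[.552,-.02]),("scoop_mid",[.524,-.016])):
  for c in("top","scene"):
    m,k=many(c,t,np.array(n),4,.02)
    if k: print(t,c,k,"tool",np.round(1000*R.T@(m-p),1),"bin",np.round(1000*np.array([(m-O)@u,(m-O)@v]),1))
for x,nm in((0,"orig"),(.044,"lip")):
  q=p+R@np.array([.005,x,.269]); print(nm,np.round(1000*np.array([(q-O)@u,(q-O)@v,q[2]]),1))
E
```

```text
time: 26.02
tool_pos: [0.513, -0.0171, 0.3569]
tcp_rot: [[0.165, 0.986, 0.004], [0.986, -0.165, -0.002], [-0.002, 0.004, -1.0]]
force: [-0.6, 0.8, -1.9]
width: 0.219
t26.02 pos [ 0.513  -0.0171  0.3569] yaw_y -9.5 z [ 0.004 -0.002 -1.   ] F [-0.6  0.8 -1.9] w 0.22 J [-17.  28.  25. 108. -15.  47.   6.]
scoop top 4 tool [  3.8   3.1 267.6] bin [-59.5  -1. ]
scoop scene 3 tool [  1.2  -1.6 271.1] bin [-64.2  -3.5]
scoop_lip top 4 tool [  2.7  45.9 266.7] bin [-16.7  -2.1]
scoop_lip scene 4 tool [  4.7  44.9 271.1] bin [-17.6  -0.1]
scoop_mid top 4 tool [  5.5  14.2 266.9] bin [-48.3   0.7]
scoop_mid scene 4 tool [  5.3  13.  266.3] bin [-49.6   0.5]
orig [-62.6   0.2  87.9]
lip [-18.6   0.2  88.1]
```

```bash
python3 -m creep '[0,0.0025,-0.02,0,0.0012,0,1,0,0,-0.03,0,0,0,1,0,0,-0.03,0,0,0,1]'; python3 -m creep '[0,0,-0.03,0,0,0,1]'; python3 -c "
from h import *
st()"
```

```text
time: 28.8
tool_pos: [0.5128, -0.0167, 0.3228]
tcp_rot: [[0.166, 0.986, 0.0], [0.986, -0.166, -0.003], [-0.003, 0.001, -1.0]]
force: [-0.2, 0.0, -1.9]
width: 0.221
time: 28.92
tool_pos: [0.5127, -0.0166, 0.3096]
tcp_rot: [[0.166, 0.986, -0.001], [0.986, -0.166, -0.003], [-0.003, -0.0, -1.0]]
force: [-0.0, 0.9, -1.0]
width: 0.222
t28.93 pos [ 0.5127 -0.0166  0.3096] yaw_y -9.6 z [-0.001 -0.003 -1.   ] F [-0.   0.9 -1. ] w 0.22 J [-16.  32.  23. 111. -18.  41.   8.]
```

```bash
python3 -m creep '[0,0,-0.03,0,0,0,1,0,0,-0.03,0,0,0,1,0,0,-0.01,0,0,0,1]'; python3 -m creep '[0,0,-0.008,0,0,0,1]'; python3 -m creep '[0,0,-0.006,0,0,0,1]'
```

```text
time: 29.3
tool_pos: [0.5124, -0.0166, 0.2783]
tcp_rot: [[0.166, 0.986, -0.003], [0.986, -0.166, -0.003], [-0.003, -0.003, -1.0]]
force: [-0.2, 0.0, -1.4]
width: 0.217
time: 29.42
tool_pos: [0.5125, -0.0165, 0.277]
tcp_rot: [[0.166, 0.986, -0.003], [0.986, -0.166, -0.001], [-0.001, -0.003, -1.0]]
force: [-9.3, 3.4, 37.3]
width: 0.222
time: 29.55
tool_pos: [0.5124, -0.0168, 0.2771]
tcp_rot: [[0.166, 0.986, -0.002], [0.986, -0.166, 0.0], [0.0, -0.002, -1.0]]
force: [-5.9, 1.8, 19.1]
width: 0.22
```

```bash
python3 -m creep '[0.0296,-0.005,0,0,0,0,1,0.0296,-0.005,0,0,0,0,1,0.0296,-0.005,-0.001,0,0,0,1]'; python3 -m creep '[0.0296,-0.005,-0.001,0,0,0,1]'; python3 -c "
from h import *
st()"
```

```text
time: 29.92
tool_pos: [0.5487, -0.023, 0.2784]
tcp_rot: [[0.166, 0.986, -0.001], [0.986, -0.166, 0.002], [0.001, -0.001, -1.0]]
force: [-0.3, 0.7, -1.5]
width: 0.224
time: 30.05
tool_pos: [0.5614, -0.0251, 0.2776]
tcp_rot: [[0.166, 0.986, -0.001], [0.986, -0.166, 0.001], [0.001, -0.002, -1.0]]
force: [0.0, -0.3, -1.6]
width: 0.219
t30.05 pos [ 0.5614 -0.0251  0.2776] yaw_y -9.6 z [-0.001  0.001 -1.   ] F [ 0.  -0.3 -1.6] w 0.22 J [-13.  38.  21. 105. -20.  41.   9.]
```

```bash
cat > v.py <<'E'
from h import *
import sys
def v(name):
    st()
    a=viewer.get_image("top");b=viewer.get_image("scene")
    cv2.imwrite(f"pics/{name}.png",np.hstack([cv2.resize(a[140:230,260:340],(400,450),interpolation=2),cv2.resize(b[180:270,300:380],(400,450),interpolation=2)]))
v(sys.argv[1])
E
python3 -m creep '[0.0296,-0.005,-0.001,0,0,0,1,0.02,-0.0033,-0.001,0,0,0,1]'; python3 v.py h1
```

```text
time: 30.3
tool_pos: [0.5785, -0.0268, 0.2784]
tcp_rot: [[0.166, 0.986, -0.021], [0.986, -0.166, 0.01], [0.007, -0.023, -1.0]]
force: [-9.0, 3.3, 14.6]
width: 0.22
t30.30 pos [ 0.5785 -0.0268  0.2784] yaw_y -9.6 z [-0.021  0.01  -1.   ] F [-9.   3.3 14.6] w 0.22 J [-12.  39.  21. 102. -20.  44.   9.]
```

View pics/h1.png

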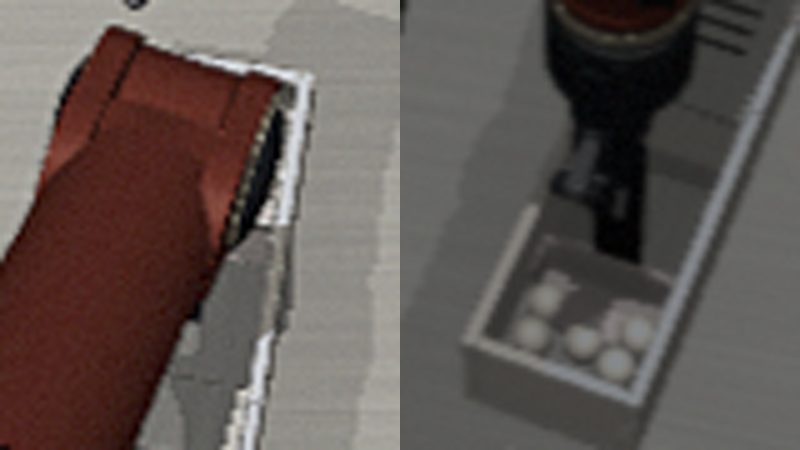

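```bash
python3 -m creep '[0.03,-0.005,0,0,-0.005,0,1,0.03,-0.005,0,0,-0.005,0,1]';python3 -m creep '[0.03,-0.005,0,0,-0.004,0,1]'; python3 v.py h2
```

```text
time: 30.65
tool_pos: [0.5976, -0.0298, 0.2783]
tcp_rot: [[0.165, 0.986, -0.015], [0.986, -0.165, 0.017], [0.014, -0.018, -1.0]]
force: [-25.1, 4.8, 31.5]
width: 0.218
time: 30.78
tool_pos: [0.6032, -0.0315, 0.279]
tcp_rot: [[0.164, 0.986, -0.032], [0.986, -0.164, 0.023], [0.018, -0.035, -0.999]]
force: [-23.8, 4.0, 32.7]
width: 0.221
t30.77 pos [ 0.6032 -0.0315  0.279 ] yaw_y -9.4 z [-0.032  0.023 -0.999] F [-23.8   4.   32.7] w 0.22 J [-11.  41.  20.  97. -20.  48.   9.]
```

View pics/h2.png

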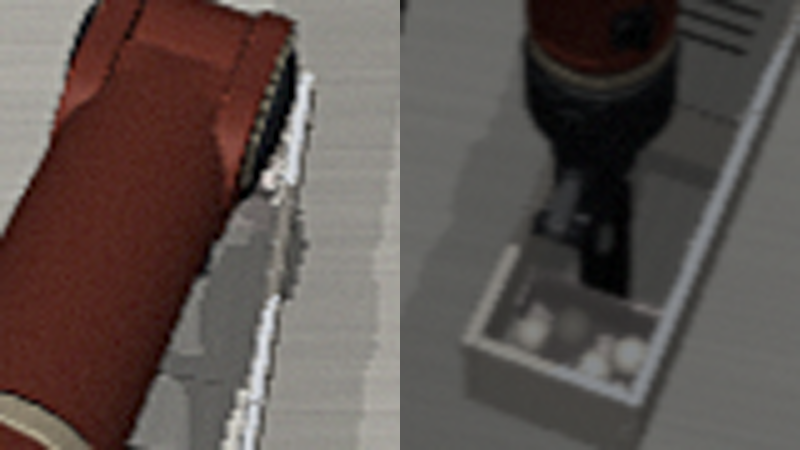

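```bash
python3 -m creep '[-0.06,0.01,0.006,-0.0057,-0.034,0,1,-0.071,0.012,0.006,-0.0057,-0.034,0,1]'; python3 v.py h3
```

```text
time: 31.12
tool_pos: [0.552, -0.0241, 0.2799]
tcp_rot: [[0.162, 0.969, 0.189], [0.987, -0.162, -0.018], [0.013, 0.189, -0.982]]
force: [-1.1, -0.1, -2.8]
width: 0.22
t31.12 pos [ 0.552  -0.0241  0.2799] yaw_y -9.5 z [ 0.189 -0.018 -0.982] F [-1.1 -0.1 -2.8] w 0.22 J [-12.  35.  19. 110. -23.  27.  12.]
```

View pics/h3.png

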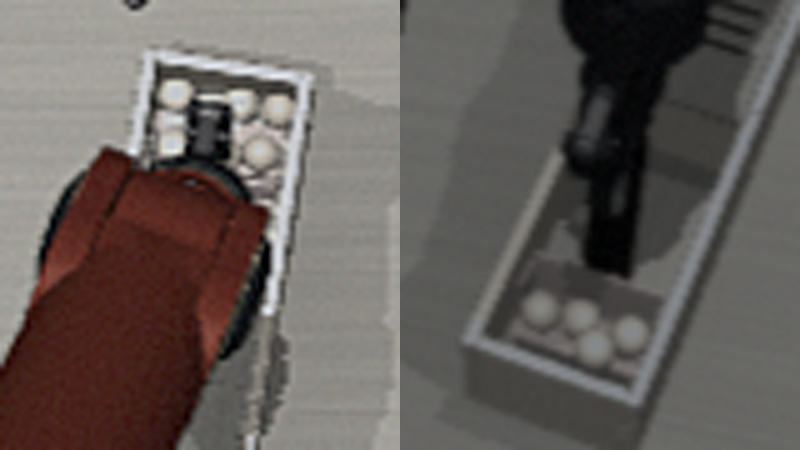

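```bash
python3 -m creep '[-0.071,0.012,-0.002,-0.0057,-0.034,0,1,-0.071,0.012,-0.004,-0.0057,-0.034,0,1]'; python3 -c "
from h import *
st()"
```

```text
time: 31.48
tool_pos: [0.4963, -0.0146, 0.2777]
tcp_rot: [[0.16, 0.903, 0.399], [0.987, -0.151, -0.054], [0.012, 0.403, -0.915]]
force: [0.5, -0.2, -2.5]
width: 0.22
t31.48 pos [ 0.4963 -0.0146  0.2777] yaw_y -9.5 z [ 0.399 -0.054 -0.915] F [ 0.5 -0.2 -2.5] w 0.22 J [ -9.  30.  10. 123. -27.   3.  16.]
```

```bash
python3 -m creep '[0,0,0.03,0,0,0,1,0,0,0.05,0,0,0,1,0,0,0.07,0,0,0,1]'; python3 v.py h4
```

```text
time: 31.85
tool_pos: [0.4998, -0.0157, 0.3394]
tcp_rot: [[0.162, 0.905, 0.393], [0.987, -0.154, -0.053], [0.012, 0.396, -0.918]]
force: [-0.1, 0.3, -2.2]
width: 0.223
t31.85 pos [ 0.4998 -0.0157  0.3394] yaw_y -9.6 z [ 0.393 -0.053 -0.918] F [-0.1  0.3 -2.2] w 0.22 J [-17.  25.  21. 120. -25.  15.  14.]
```

View pics/h4.png

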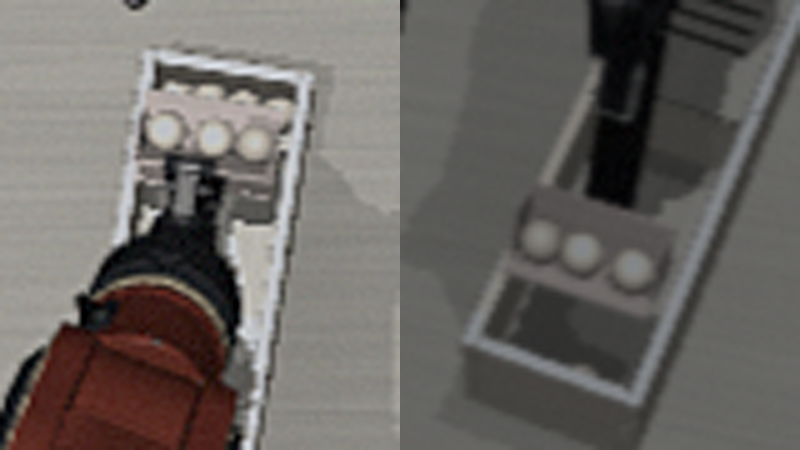

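Three balls sit in the scoop against its back wall and four remain at the deep wall. I lift higher and carry the scoop over to the carrier.

```bash
python3 -m creep '[0,0,0.07,0,0,0,1,0,0.01,0.07,0,0,0,1,-0.01,0.03,0.02,0,0,0,1,-0.02,0.05,0,0,0,0,1,-0.03,0.07,0,0,0,0,1,-0.03,0.08,0,0,0,0,1,-0.03,0.08,0,0,0,0,1,-0.03,0.08,0,0,0,0,1]'; python3 -c "
from h import *
st()"
```

```text
time: 32.95
tool_pos: [0.4508, 0.1466, 0.4118]
tcp_rot: [[0.171, 0.898, 0.405], [0.985, -0.158, -0.064], [0.006, 0.41, -0.912]]
force: [0.7, 0.6, -2.1]
width: 0.219
t32.95 pos [0.4508 0.1466 0.4118] yaw_y -10.0 z [ 0.405 -0.064 -0.912] F [ 0.7  0.6 -2.1] w 0.22 J [-58.  20.  46. 117. -10.  26. -19.]
```

```bash
python3 -m creep '[-0.035,0.08,0,0,0,0,1,-0.035,0.08,0,0,0,0,1,-0.035,0.07,0,0,0,0,1,-0.03,0.06,0,0,0,0,1,-0.03,0.04,0,0,0,0,1,-0.01,0.02,0,0,0,0,1]'; python3 - <<'E'
from h import *
st()
a=viewer.get_image("top");b=viewer.get_image("scene")
cv2.imwrite("pics/i1.png",np.hstack([cv2.resize(a[150:280,140:260],(400,433),interpolation=2),cv2.resize(b[150:280,390:510],(400,433),interpolation=2)]))
E
```

```text
time: 33.7
tool_pos: [0.3822, 0.3001, 0.4138]
tcp_rot: [[0.164, 0.897, 0.41], [0.986, -0.15, -0.067], [0.001, 0.416, -0.91]]
force: [0.6, -0.2, -1.1]
width: 0.223
t33.70 pos [0.3822 0.3001 0.4138] yaw_y -9.5 z [ 0.41  -0.067 -0.91 ] F [ 0.6 -0.2 -1.1] w 0.22 J [-85.  26.  55. 114.  -7.  33. -40.]
```

View pics/i1.png

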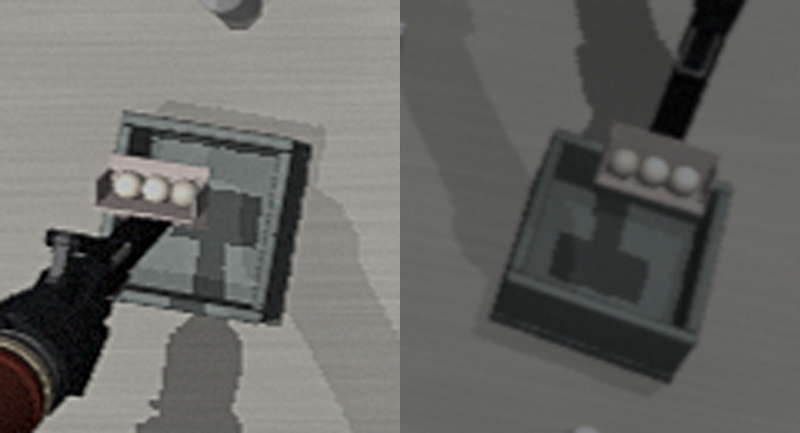

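```bash
python3 -m creep '[0.03,-0.005,-0.03,0.0054,0.0323,0,1,0.03,-0.005,-0.03,0.0054,0.0323,0,1,0.03,-0.005,-0.03,0.0054,0.0323,0,1,0.03,-0.005,-0.03,0.0054,0.0323,0,1]'; python3 -c "
from h import *
st()"
```

```text
time: 34.3
tool_pos: [0.4342, 0.2893, 0.3662]
tcp_rot: [[0.167, 0.986, 0.01], [0.986, -0.167, 0.002], [0.004, 0.009, -1.0]]
force: [0.4, -0.3, -1.4]
width: 0.22
t34.30 pos [0.4342 0.2893 0.3662] yaw_y -9.6 z [ 0.01   0.002 -1.   ] F [ 0.4 -0.3 -1.4] w 0.22 J [-60.  30.  36. 107. -22.  50. -23.]
```

```bash
python3 -m creep '[0.07,-0.012,-0.012,0.0054,0.0323,0,1,0.07,-0.012,-0.015,0.0054,0.0323,0,1,0.07,-0.012,-0.02,0.0054,0.0323,0,1,0.07,-0.012,-0.02,0.0054,0.0323,0,1,0.07,-0.012,-0.02,0.0054,0.0323,0,1,0.07,-0.012,-0.03,0.0054,0.0323,0,1,0,0,0,0,0,0,1,0,0,0,0,0,0,1]'; python3 - <<'E'
from h import *
st()
a=viewer.get_image("top");b=viewer.get_image("scene")
cv2.imwrite("pics/i2.png",np.hstack([cv2.resize(a[150:280,140:260],(400,433),interpolation=2),cv2.resize(b[150:280,390:510],(400,433),interpolation=2)]))
E
```

```text
time: 35.3
tool_pos: [0.6178, 0.2452, 0.3177]
tcp_rot: [[0.187, 0.806, -0.562], [0.982, -0.156, 0.104], [-0.004, -0.572, -0.821]]
force: [-0.3, 0.4, -0.9]
width: 0.217
t35.30 pos [0.6178 0.2452 0.3177] yaw_y -11.0 z [-0.562  0.104 -0.821] F [-0.3  0.4 -0.9] w 0.22 J [-32.  51.  26.  73. -31.  95. -13.]
```

View pics/i2.png

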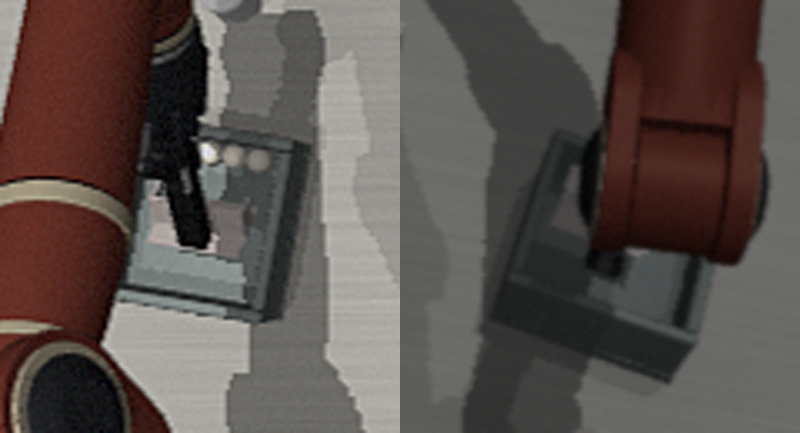

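```bash
python3 -m creep '[-0.02,0,0.05,-0.0053,-0.0315,0,1,-0.04,0,0.05,-0.0053,-0.0315,0,1,-0.06,0,0.05,-0.0053,-0.0315,0,1,-0.06,0,0.05,-0.0053,-0.0315,0.002,1,-0.06,0,0.04,-0.0053,-0.0315,0.003,1,-0.05,-0.02,0.03,-0.0053,-0.0315,0.003,1,0,-0.1,0,0,0,0,1,0,-0.12,0,0,0,0,1]';  python3 -c "
from h import *
st()"
```

```text
time: 36.4
tool_pos: [0.4865, 0.1573, 0.4357]
tcp_rot: [[0.133, 0.991, 0.015], [0.991, -0.133, 0.02], [0.022, 0.012, -1.0]]
force: [0.9, -0.2, -1.2]
width: 0.22
t36.40 pos [0.4865 0.1573 0.4357] yaw_y -7.6 z [ 0.015  0.02  -1.   ] F [ 0.9 -0.2 -1.2] w 0.22 J [-46.  24.  37. 103. -18.  58.  -9.]
```

```bash
python3 -m creep '[0.016,-0.11,-0.02,-0.0032,0.0024,-0.005,1,0.016,-0.11,-0.02,-0.0032,0.0024,-0.005,1,0.016,-0.11,-0.02,0,0,0,1,0.016,-0.08,-0.03,0,0,0,1,0,-0.01,0,0,0,0,1]'; cat > s.py <<'E'
from h import *
o=st();p=o["tool_pos"];R=o["tcp_rot"]
u=np.array([.9863,-.165,0]);v=np.array([.165,.9863,0]);O=np.array([.5766,-.0233,0])
for x,nm in((0,"orig"),(.044,"lip")):
  q=p+R@np.array([.005,x,.269]); print(nm,"bin-local mm",np.round(1000*np.array([(q-O)@u,(q-O)@v,q[2]]),1))
E
python3 s.py
```

```text
time: 37.02
tool_pos: [0.5054, -0.0156, 0.4047]
tcp_rot: [[0.161, 0.987, 0.005], [0.987, -0.161, 0.01], [0.01, 0.003, -1.0]]
force: [-0.3, -0.3, -0.8]
width: 0.221
t37.02 pos [ 0.5054 -0.0156  0.4047] yaw_y -9.3 z [ 0.005  0.01  -1.   ] F [-0.3 -0.3 -0.8] w 0.22 J [-26.  26.  37. 106. -20.  54.  11.]
orig bin-local mm [-70.6   3.6 135.8]
lip bin-local mm [-26.6   3.8 135.9]
```

```bash
python3 -m creep '[0.004,-0.001,-0.03,-0.0035,0.0015,-0.001,1,0,0,-0.05,0,0,0,1,0,0,0,0,0,0,1]'; python3 s.py
```

```text
time: 37.4
tool_pos: [0.5059, -0.0112, 0.3724]
tcp_rot: [[0.157, 0.988, 0.001], [0.988, -0.157, 0.003], [0.003, 0.0, -1.0]]
force: [-0.2, 0.4, -1.2]
width: 0.225
t37.40 pos [ 0.5059 -0.0112  0.3724] yaw_y -9.0 z [ 0.001  0.003 -1.   ] F [-0.2  0.4 -1.2] w 0.22 J [-25.  28.  36. 108. -21.  50.  12.]
orig bin-local mm [-71.7   6.1 103.4]
lip bin-local mm [-27.7   6.5 103.5]
```

```bash
python3 -m creep '[-0.001,-0.014,0,-0.001,0,-0.003,1,0,0,0,0,0,0,1]'; python3 s.py
```

```text
time: 37.65
tool_pos: [0.5058, -0.0155, 0.3733]
tcp_rot: [[0.163, 0.987, 0.002], [0.987, -0.163, 0.0], [0.001, 0.002, -1.0]]
force: [0.7, 0.1, -1.8]
width: 0.219
t37.65 pos [ 0.5058 -0.0155  0.3733] yaw_y -9.4 z [ 0.002  0.    -1.   ] F [ 0.7  0.1 -1.8] w 0.22 J [-25.  28.  36. 108. -21.  50.  12.]
orig bin-local mm [-70.5   1.2 104.3]
lip bin-local mm [-26.5   1.3 104.4]
```

```bash
python3 -m creep '[0,-0.001,-0.04,0,0,0,1,0,0,-0.05,0,0,0,1,0,0,-0.04,0,0,0,1]'; python3 s.py; python3 -m creep '[0,0,-0.04,0,0,0,1,0,0,-0.03,0,0,0,1]'; python3 s.py
```

```text
time: 38.02
tool_pos: [0.5063, -0.0156, 0.3202]
tcp_rot: [[0.162, 0.987, 0.007], [0.987, -0.162, 0.001], [0.002, 0.007, -1.0]]
force: [0.3, -0.6, -1.9]
width: 0.222
t38.02 pos [ 0.5063 -0.0156  0.3202] yaw_y -9.3 z [ 0.007  0.001 -1.   ] F [ 0.3 -0.6 -1.9] w 0.22 J [-22.  32.  33. 112. -25.  43.  16.]
orig bin-local mm [-68.8   1.4  51.2]
lip bin-local mm [-24.8   1.6  51.5]
time: 38.28
tool_pos: [0.5059, -0.0154, 0.2895]
tcp_rot: [[0.162, 0.987, 0.005], [0.987, -0.162, 0.0], [0.001, 0.005, -1.0]]
force: [0.5, 0.3, -1.3]
width: 0.223
t38.27 pos [ 0.5059 -0.0154  0.2895] yaw_y -9.3 z [ 0.005  0.    -1.   ] F [ 0.5  0.3 -1.3] w 0.22 J [-21.  35.  31. 113. -28.  39.  18.]
orig bin-local mm [-69.7   1.4  20.5]
lip bin-local mm [-25.7   1.6  20.7]
```

```bash
python3 -m creep '[0,0,-0.02,0,0.001,0,1,0,-0.001,-0.008,0,0,0,1,0.03,-0.006,0,0,0,0,1,0.04,-0.0067,0,0,0,0,1,0.04,-0.0067,-0.001,0,0,0,1,0.04,-0.0067,-0.001,0,0,0,1]'; python3 s.py; python3 -m creep '[0.04,-0.0067,-0.001,0,0,0,1]'; python3 s.py
```

```text
time: 39.02
tool_pos: [0.5637, -0.0249, 0.2788]
tcp_rot: [[0.162, 0.987, -0.009], [0.987, -0.162, 0.01], [0.008, -0.011, -1.0]]
force: [0.0, 0.7, -1.7]
width: 0.218
t39.02 pos [ 0.5637 -0.0249  0.2788] yaw_y -9.3 z [-0.009  0.01  -1.   ] F [ 0.   0.7 -1.7] w 0.22 J [-18.  40.  30. 104. -28.  44.  18.]
orig bin-local mm [-15.3   3.5   9.9]
lip bin-local mm [28.7  3.6  9.4]
time: 39.15
tool_pos: [0.5804, -0.0277, 0.2788]
tcp_rot: [[0.162, 0.987, -0.008], [0.987, -0.162, 0.01], [0.009, -0.01, -1.0]]
force: [0.5, -0.1, -1.3]
width: 0.22
t39.15 pos [ 0.5804 -0.0277  0.2788] yaw_y -9.3 z [-0.008  0.01  -1.   ] F [ 0.5 -0.1 -1.3] w 0.22 J [-17.  41.  30. 102. -28.  46.  17.]
orig bin-local mm [1.9 3.5 9.8]
lip bin-local mm [45.9  3.7  9.4]
```

```bash
python3 -m creep '[0.03,-0.005,-0.003,-0.003,-0.002,0,1,0.03,-0.007,-0.002,0,0,0,1]'; python3 s.py; python3 -m creep '[0.03,-0.005,-0.001,0,-0.003,0,1]'; python3 s.py;python3 v.py j1
```

```text
time: 39.4
tool_pos: [0.6041, -0.0319, 0.2778]
tcp_rot: [[0.162, 0.987, -0.007], [0.987, -0.162, 0.004], [0.003, -0.008, -1.0]]
force: [-2.6, 2.2, 5.7]
width: 0.218
t39.40 pos [ 0.6041 -0.0319  0.2778] yaw_y -9.3 z [-0.007  0.004 -1.   ] F [-2.6  2.2  5.7] w 0.22 J [-17.  43.  30.  98. -28.  48.  17.]
orig bin-local mm [26.4  1.9  8.8]
lip bin-local mm [70.4  2.1  8.5]
time: 39.52
tool_pos: [0.6137, -0.0331, 0.2781]
tcp_rot: [[0.162, 0.987, -0.01], [0.987, -0.162, 0.009], [0.008, -0.011, -1.0]]
force: [-9.6, 3.4, 9.3]
width: 0.221
t39.52 pos [ 0.6137 -0.0331  0.2781] yaw_y -9.3 z [-0.01   0.009 -1.   ] F [-9.6  3.4  9.3] w 0.22 J [-16.  43.  30.  96. -28.  49.  16.]
orig bin-local mm [35.2  3.5  9.2]
lip bin-local mm [79.2  3.6  8.7]
t39.52 pos [ 0.6137 -0.0331  0.2781] yaw_y -9.3 z [-0.01   0.009 -1.   ] F [-9.6  3.4  9.3] w 0.22 J [-16.  43.  30.  96. -28.  49.  16.]
```

View pics/j1.png

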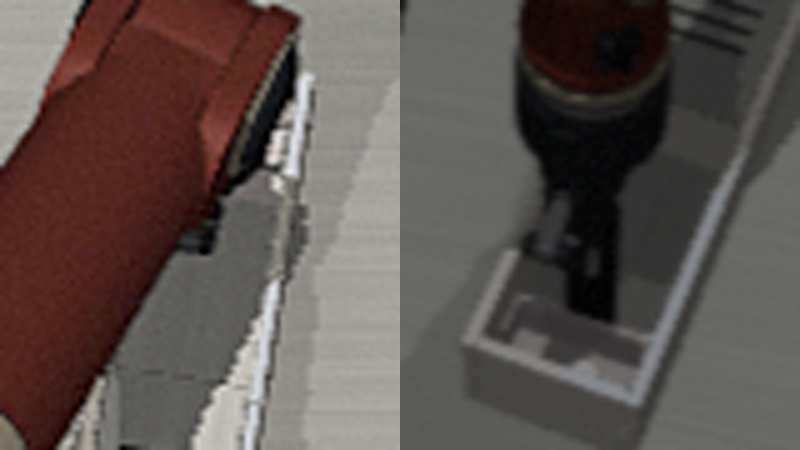

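```bash
python3 -m creep '[0.03,-0.006,0,-0.001,-0.004,0,1]'; python3 s.py; python3 -m creep '[0.03,-0.006,0,-0.001,-0.004,0,1]'; python3 s.py
```

```text
time: 39.75
tool_pos: [0.6214, -0.0347, 0.2785]
tcp_rot: [[0.163, 0.986, -0.015], [0.987, -0.163, 0.013], [0.011, -0.017, -1.0]]
force: [-28.8, 9.0, 34.7]
width: 0.217
t39.75 pos [ 0.6214 -0.0347  0.2785] yaw_y -9.4 z [-0.015  0.013 -1.   ] F [-28.8   9.   34.7] w 0.22 J [-16.  44.  30.  94. -28.  50.  16.]
orig bin-local mm [41.4  4.   9.6]
lip bin-local mm [85.4  4.1  8.8]
time: 39.88
tool_pos: [0.626, -0.0365, 0.2791]
tcp_rot: [[0.166, 0.986, -0.032], [0.986, -0.165, 0.02], [0.014, -0.035, -0.999]]
force: [-24.2, 5.2, 26.0]
width: 0.221
t39.88 pos [ 0.626  -0.0365  0.2791] yaw_y -9.5 z [-0.032  0.02  -0.999] F [-24.2   5.2  26. ] w 0.22 J [-16.  44.  30.  93. -28.  52.  16.]
orig bin-local mm [41.4  4.  10.4]
lip bin-local mm [85.4  4.   8.9]
```

```bash
python3 -m creep '[-0.06,0.01,0.006,-0.0057,-0.034,0,1,-0.071,0.012,0.006,-0.0057,-0.034,0,1]'; python3 v.py j2; python3 -m creep '[-0.071,0.012,-0.002,-0.0057,-0.034,0,1,-0.071,0.012,-0.004,-0.0057,-0.034,0,1]';python3 s.py
```

```text
time: 40.12
tool_pos: [0.57, -0.0283, 0.2816]
tcp_rot: [[0.164, 0.971, 0.175], [0.986, -0.164, -0.017], [0.012, 0.175, -0.984]]
force: [0.8, 0.4, -3.0]
width: 0.216
t40.12 pos [ 0.57   -0.0283  0.2816] yaw_y -9.6 z [ 0.175 -0.017 -0.984] F [ 0.8  0.4 -3. ] w 0.22 J [-17.  38.  28. 107. -32.  32.  21.]
time: 40.48
tool_pos: [0.5122, -0.018, 0.2791]
tcp_rot: [[0.161, 0.911, 0.381], [0.987, -0.153, -0.052], [0.011, 0.384, -0.923]]
force: [0.2, -0.2, -2.7]
width: 0.227
t40.48 pos [ 0.5122 -0.018   0.2791] yaw_y -9.5 z [ 0.381 -0.052 -0.923] F [ 0.2 -0.2 -2.7] w 0.23 J [-12.  32.  16. 121. -40.   8.  29.]
orig bin-local mm [38.9  2.6 30.8]
lip bin-local mm [79.5  2.5 47.7]
```

View pics/j2.png

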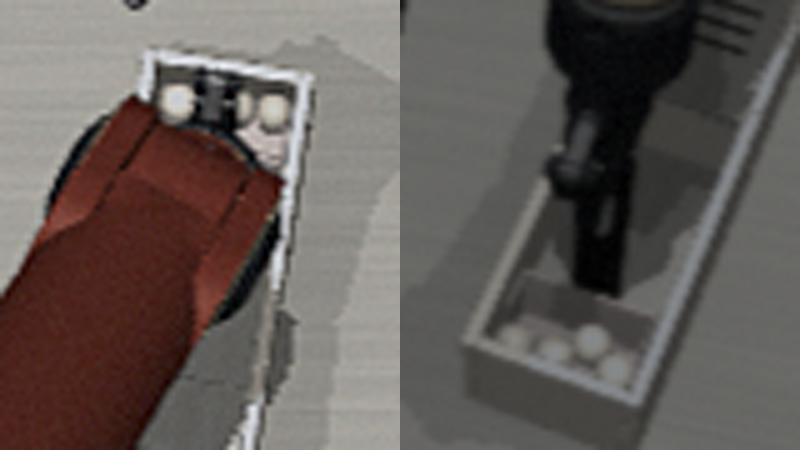

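```bash
python3 -m creep '[0,0,0.03,0,0,0,1,0,0,0.05,0,0,0,1,0,0,0.07,0,0,0,1]'; python3 v.py j3
```

```text
time: 40.85
tool_pos: [0.5105, -0.018, 0.338]
tcp_rot: [[0.162, 0.914, 0.372], [0.987, -0.155, -0.049], [0.013, 0.375, -0.927]]
force: [-0.1, -0.2, -1.1]
width: 0.22
t40.85 pos [ 0.5105 -0.018   0.338 ] yaw_y -9.6 z [ 0.372 -0.049 -0.927] F [-0.1 -0.2 -1.1] w 0.22 J [-22.  27.  29. 118. -35.  19.  24.]
```

View pics/j3.png

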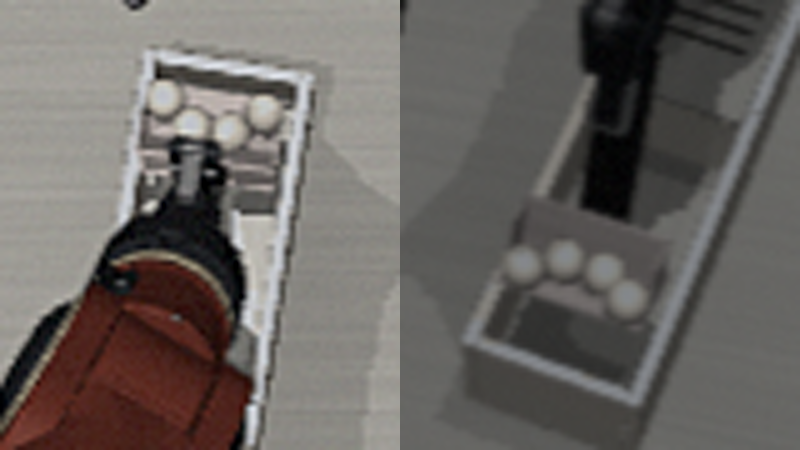

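```bash
python3 - <<'E'
from h import *
a=viewer.get_image("top");b=viewer.get_image("scene")
cv2.imwrite("pics/j4.png",np.hstack([cv2.resize(a[145:185,284:328],(400,364),interpolation=2),cv2.resize(b[210:250,315:359],(400,364),interpolation=2)]))
o=arm.get_obs();p=o["tool_pos"];R=o["tcp_rot"]
for c in("top","scene"):
  for d in models.spot_in(c,"ball0"):
    q=R.T@(np.array(d["at"])-p); print(c,round(d["confidence"],2),np.round(d["at"],3),"scoop xyz",np.round([q[1]*1e3,q[0]*1e3-5,269-q[2]*1e3],0))
E
```

```text
top 0.62 [ 0.636 -0.025  0.12 ] scoop xyz [33.  5. 20.]
top 0.57 [0.555 0.282 0.033] scoop xyz [-121.  294.  -15.]
top 0.56 [ 0.649 -0.002  0.128] scoop xyz [45. 30. 24.]
top 0.53 [ 0.633 -0.043  0.128] scoop xyz [ 36. -13.  28.]
top 0.5 [0.553 0.264 0.029] scoop xyz [-121.  275.  -19.]
scene 0.52 [ 0.63  -0.036  0.121] scoop xyz [30. -7. 23.]
scene 0.48 [ 0.643 -0.056  0.123] scoop xyz [ 45. -25.  19.]
scene 0.43 [ 0.637 -0.018  0.116] scoop xyz [32. 12. 17.]
```

View pics/j4.png

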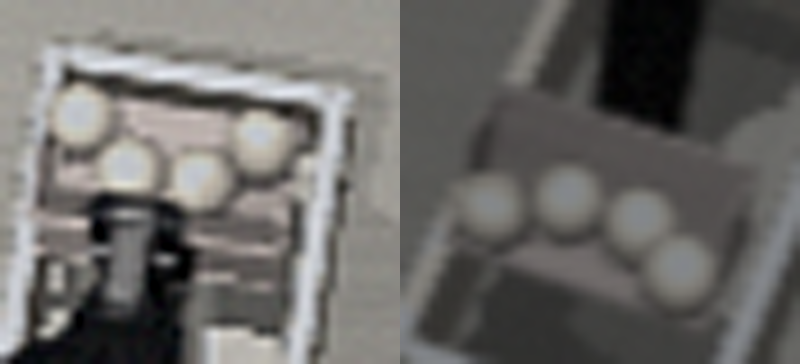

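All four remaining balls are in the scoop. Two sit at the back wall and two are wedged near the lip against the side walls. I raise the scoop, tilt it more and carry it slowly.

```bash
python3 -m creep '[-0.01,0.0015,0.04,-0.001,-0.006,0,1,-0.02,0.003,0.05,-0.002,-0.012,0,1,-0.02,0.003,0.05,-0.002,-0.012,0,1,-0.02,0.003,0.04,-0.002,-0.012,0,1,-0.02,0.003,0.02,-0.001,-0.008,0,1,0,0,0,0,0,0,1]'; python3 s.py;  python3 - <<'E'
from h import *
a=viewer.get_image("top");b=viewer.get_image("scene")
cv2.imwrite("pics/k1.png",np.hstack([cv2.resize(a[145:195,284:328],(400,454),interpolation=2),cv2.resize(b[190:240,315:359],(400,454),interpolation=2)]))
E
```

```text
time: 41.9
tool_pos: [0.4707, -0.0129, 0.4183]
tcp_rot: [[0.161, 0.844, 0.512], [0.987, -0.146, -0.071], [0.015, 0.517, -0.856]]
force: [-0.2, 0.1, -1.4]
width: 0.22
t41.90 pos [ 0.4707 -0.0129  0.4183] yaw_y -9.8 z [ 0.512 -0.071 -0.856] F [-0.2  0.1 -1.4] w 0.22 J [-34.  17.  40. 121. -28.  17.  18.]
orig bin-local mm [ 32.9   1.7 188.1]
lip bin-local mm [ 70.6   1.5 210.8]
```

View pics/k1.png

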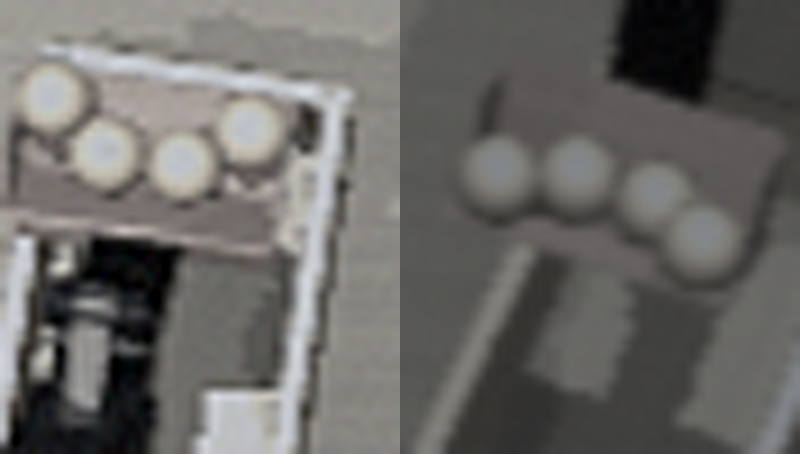

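```bash
python3 -m creep '[-0.004,0.01,0,0,0,0,1,-0.008,0.02,0,0,0,0,1,-0.01,0.03,0,0,0,0,1,-0.01,0.035,0,0,0,0,1,-0.01,0.04,0,0,0,0,1,-0.01,0.04,0,0,0,0,1,-0.01,0.04,0,0,0,0,1,-0.01,0.04,0,0,0,0,1]'; python3 -m creep '[-0.01,0.04,0,0,0,0,1,-0.01,0.04,0,0,0,0,1,-0.01,0.04,0,0,0,0,1,-0.01,0.04,0,0,0,0,1,-0.01,0.04,0,0,0,0,1,-0.01,0.04,0,0,0,0,1,-0.01,0.04,0,0,0,0,1,-0.01,0.04,0,0,0,0,1]'; python3 -c "
from h import *
st()"
```

```text
time: 43.0
tool_pos: [0.4421, 0.0928, 0.4142]
tcp_rot: [[0.165, 0.848, 0.504], [0.986, -0.147, -0.077], [0.009, 0.51, -0.86]]
force: [0.7, -0.6, -2.9]
width: 0.222
time: 44.0
tool_pos: [0.408, 0.2299, 0.4106]
tcp_rot: [[0.16, 0.852, 0.498], [0.987, -0.14, -0.079], [0.003, 0.505, -0.863]]
force: [-1.0, 0.0, -1.6]
width: 0.221
t44.00 pos [0.408  0.2299 0.4106] yaw_y -9.3 z [ 0.498 -0.079 -0.863] F [-1.   0.  -1.6] w 0.22 J [-84.  28.  67. 119. -23.  24. -16.]
```

```bash
python3 -m creep '[-0.005,0.04,0,0,0,0,1,-0.005,0.04,0,0,0,0,1]'; python3 - <<'E'
from h import *
st()
a=viewer.get_image("top");b=viewer.get_image("scene")
cv2.imwrite("pics/k2.png",np.hstack([cv2.resize(a[150:280,140:260],(400,433),interpolation=2),cv2.resize(b[150:280,390:510],(400,433),interpolation=2)]))
E
```

```text
time: 44.25
tool_pos: [0.4035, 0.2644, 0.4098]
tcp_rot: [[0.159, 0.853, 0.498], [0.987, -0.139, -0.079], [0.002, 0.504, -0.864]]
force: [-0.5, 0.7, -1.9]
width: 0.223
t44.25 pos [0.4035 0.2644 0.4098] yaw_y -9.2 z [ 0.498 -0.079 -0.864] F [-0.5  0.7 -1.9] w 0.22 J [-87.  31.  68. 117. -24.  26. -19.]
```

View pics/k2.png

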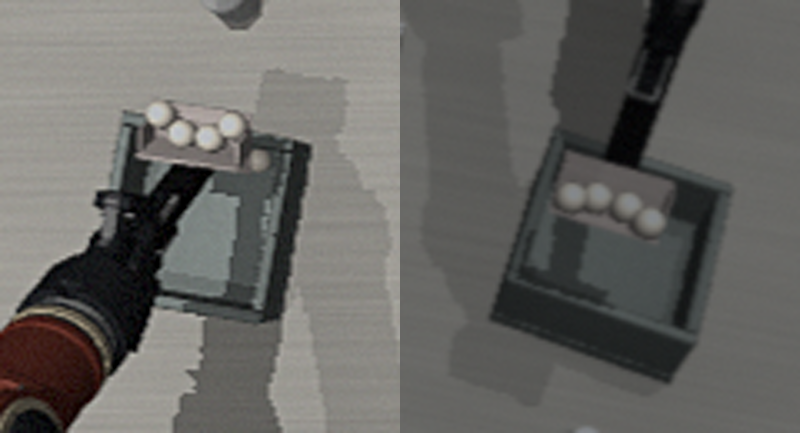

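```bash
python3 -m creep '[-0.02,0.03,0,0,0,0,1,-0.02,0.03,0,0,0,0,1]';python3 -c "
from h import *
st()"
```

```text
time: 44.6
tool_pos: [0.3877, 0.2889, 0.4099]
tcp_rot: [[0.159, 0.852, 0.499], [0.987, -0.138, -0.079], [0.001, 0.505, -0.863]]
force: [0.3, -0.6, -1.1]
width: 0.224
t44.60 pos [0.3877 0.2889 0.4099] yaw_y -9.2 z [ 0.499 -0.079 -0.863] F [ 0.3 -0.6 -1.1] w 0.22 J [-91.  32.  70. 117. -24.  28. -22.]
```

```bash
python3 -m creep '[0.016,0.002,-0.022,0.0054,0.0335,0,1,0.02,-0.001,-0.022,0.0054,0.0335,0,1,0.025,-0.002,-0.022,0.0054,0.0335,0,1,0.025,-0.002,-0.022,0.0054,0.0335,0,1,0.03,-0.004,-0.022,0.0054,0.0335,0,1]'; python3 -c "
from h import *
st()"
```

```text
time: 45.22
tool_pos: [0.4336, 0.2883, 0.365]
tcp_rot: [[0.155, 0.988, -0.016], [0.988, -0.155, 0.005], [0.003, -0.016, -1.0]]
force: [-0.6, 0.0, -0.7]
width: 0.219
t45.23 pos [0.4336 0.2883 0.365 ] yaw_y -8.9 z [-0.016  0.005 -1.   ] F [-0.6  0.  -0.7] w 0.22 J [-67.  34.  50. 107. -32.  55. -12.]
```

```bash
python3 -m creep '[0.07,-0.01,-0.012,0.0054,0.0323,0,1,0.07,-0.01,-0.015,0.0054,0.0323,0,1,0.07,-0.01,-0.02,0.0054,0.0323,0,1,0.07,-0.01,-0.02,0.0054,0.0323,0,1,0.07,-0.012,-0.02,0.0054,0.0323,0,1,0.06,-0.012,-0.02,0.0054,0.0323,0,1,0,0,0,0,0,0,1,0,0,0,0,0,0,1]'; python3 - <<'E'
from h import *
st()
a=viewer.get_image("top");b=viewer.get_image("scene")
cv2.imwrite("pics/l1.png",np.hstack([cv2.resize(a[150:280,140:260],(400,433),interpolation=2),cv2.resize(b[150:280,390:510],(400,433),interpolation=2)]))
E
```

```text
time: 46.22
tool_pos: [0.607, 0.2595, 0.3191]
tcp_rot: [[0.163, 0.796, -0.583], [0.987, -0.13, 0.098], [0.002, -0.591, -0.807]]
force: [0.2, 1.2, -1.4]
width: 0.222
t46.23 pos [0.607  0.2595 0.3191] yaw_y -9.3 z [-0.583  0.098 -0.807] F [ 0.2  1.2 -1.4] w 0.22 J [-39.  53.  37.  74. -37.  99.  -7.]
```

View pics/l1.png

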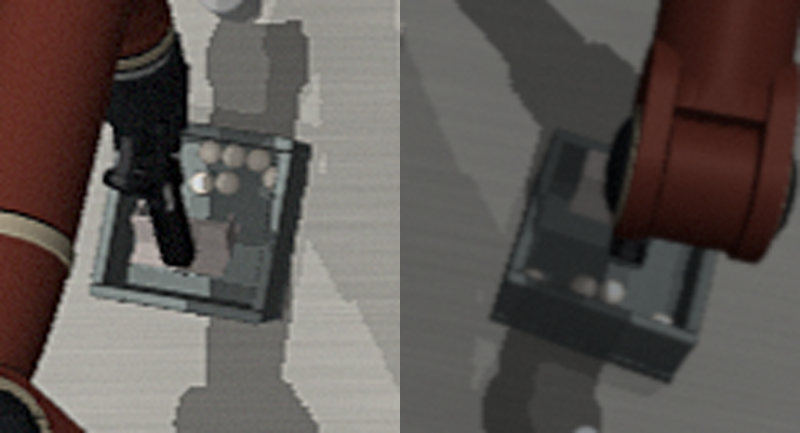

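```bash
python3 -m creep '[-0.02,0,0.05,-0.0053,-0.0315,0,1,-0.04,0,0.05,-0.0053,-0.0315,0,1,-0.06,0,0.05,-0.0053,-0.0315,0,1,-0.06,0,0.05,-0.0053,-0.0315,0.002,1,-0.06,0,0.04,-0.0053,-0.0315,0.003,1,-0.05,-0.02,0.03,-0.0053,-0.0315,0.003,1,0,-0.1,0,0,-0.004,-0.002,1,0,-0.12,0,-0.002,0,-0.003,1]';  python3 -m creep '[0,-0.14,0,0,0,0,1,0,-0.14,0,0,0,0,1,0,-0.14,0,0,0,0,1]'; python3 - <<'E'
from h import *
st()
a=viewer.get_image("top");b=viewer.get_image("scene")
cv2.imwrite("pics/l2.png",np.hstack([cv2.resize(a[140:280,140:340],(450,315),interpolation=2),cv2.resize(b[120:290,300:500],(350,298),interpolation=2)[:298].copy() if 0 else cv2.resize(b[140:280,300:500],(350,315),interpolation=2)]))
for c in("top","scene"):
  print(c,[(np.round(d["at"],3).tolist(),round(d["confidence"],2)) for d in models.spot_in(c,"ball0")])
E
```

```text
time: 47.32
tool_pos: [0.4771, 0.171, 0.4345]
tcp_rot: [[0.128, 0.992, 0.001], [0.992, -0.128, 0.005], [0.005, 0.0, -1.0]]
force: [1.6, -0.1, -2.4]
width: 0.223
time: 47.7
tool_pos: [0.4729, 0.0015, 0.4364]
tcp_rot: [[0.118, 0.993, 0.002], [0.993, -0.118, 0.012], [0.013, 0.001, -1.0]]
force: [1.5, -0.6, -0.8]
width: 0.219
t47.70 pos [0.4729 0.0015 0.4364] yaw_y -6.8 z [ 0.002  0.012 -1.   ] F [ 1.5 -0.6 -0.8] w 0.22 J [-39.  24.  52. 108. -23.  59.  16.]
top [([0.526, 0.269, 0.033], 0.55), ([0.554, 0.285, 0.032], 0.55), ([0.522, 0.29, 0.033], 0.43)]
scene [([0.522, 0.272, 0.032], 0.44), ([0.529, 0.292, 0.027], 0.38), ([0.404, 0.027, 0.069], 0.37)]
```

View pics/l2.png

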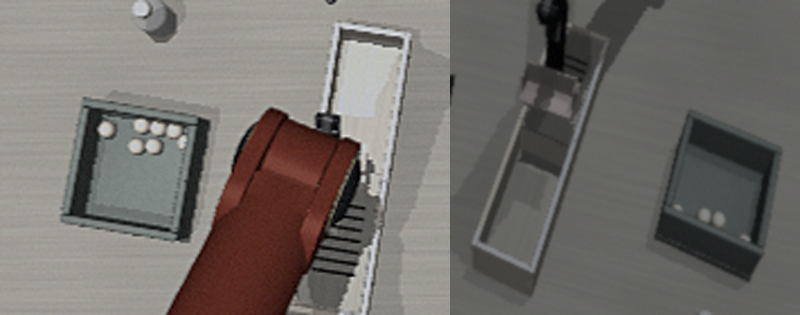

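All seven balls are in the carrier and the bin is empty. Next I put the scoop on the mat, aiming scoop_mid at its centre.

```bash
python3 -m creep '[0,-0.07,0,-0.002,0,0.008,1,0,-0.11,0,-0.002,0,0.008,1,0,-0.13,0,0,0,0.008,1,0,-0.13,0,0,0,0.008,1,-0.01,-0.12,0,0,0,0.008,1,-0.01,-0.08,-0.05,0,0,0.008,1,0,-0.05,-0.08,0,0,0.006,1,0,0,-0.05,0,0,0,1]'; python3 -c "
from h import *
st()"
```

```text
time: 48.9
tool_pos: [0.4701, -0.2614, 0.3633]
tcp_rot: [[-0.095, 0.995, 0.006], [0.995, 0.095, 0.012], [0.012, 0.007, -1.0]]
force: [0.2, 0.6, -1.2]
width: 0.224
t48.90 pos [ 0.4701 -0.2614  0.3633] yaw_y 5.4 z [ 0.006  0.012 -1.   ] F [ 0.2  0.6 -1.2] w 0.22 J [  0.  33.  42. 104. -28.  54.  60.]
```

```bash
python3 -m creep '[-0.018,-0.065,-0.03,-0.004,0.002,0,1,0,0,-0.05,0,0,0,1,0,0,-0.03,0,0,0,1,0,0,0,0,0,0,1]'; python3 - <<'E'
from h import *
o=st();p=o["tool_pos"];R=o["tcp_rot"]
for t,n in (("scoop",[.463,-.28]),("scoop_lip",[.507,-.276]),("scoop_mid",[.479,-.279])):
  for c in("top","scene"):
    m,k=many(c,t,np.array(n),4,.03)
    if k: print(t,c,k,np.round(m,4),"tool",np.round(1000*R.T@(m-p),1))
for x,nm in((0,"orig"),(.016,"mid")): print(nm,np.round(p+R@np.array([.0045,x,.269]),4))
E
```

```text
time: 49.4
tool_pos: [0.4676, -0.2789, 0.3157]
tcp_rot: [[-0.111, 0.994, -0.002], [0.994, 0.111, 0.008], [0.008, -0.001, -1.0]]
force: [0.2, -0.9, -1.5]
width: 0.222
t49.40 pos [ 0.4676 -0.2789  0.3157] yaw_y 6.4 z [-0.002  0.008 -1.   ] F [ 0.2 -0.9 -1.5] w 0.22 J [  4.  37.  39. 106. -31.  48.  65.]
scoop top 4 [ 0.4704 -0.2735  0.0498] tool [  3.    3.8 265.9]
scoop scene 4 [ 0.4662 -0.2754  0.049 ] tool [  1.6  -0.6 266.8]
scoop_lip top 4 [ 0.5117 -0.2692  0.0503] tool [  2.6  45.3 265.4]
scoop_lip scene 3 [ 0.5114 -0.2678  0.0459] tool [  4.1  45.2 269.8]
scoop_mid top 3 [ 0.4833 -0.2683  0.0512] tool [  6.7  17.2 264.5]
scoop_mid scene 4 [ 0.4807 -0.2705  0.0499] tool [  4.8  14.3 265.8]
orig [ 0.4665 -0.2724  0.0467]
mid [ 0.4824 -0.2706  0.0467]
```

```bash
python3 -m creep '[-0.009,-0.02,-0.02,-0.0025,-0.0005,0,1,0,0,-0.04,0,0,0,1,0,0,-0.02,0,0,0,1,0,0,0,0,0,0,1]'; python3 - <<'E'
from h import *
o=st();p=o["tool_pos"];R=o["tcp_rot"]
for x,nm in((0,"orig"),(.016,"mid")): print(nm,np.round(p+R@np.array([.0045,x,.269]),4))
E
```

```text
time: 52.3
tool_pos: [0.4626, -0.289, 0.2813]
tcp_rot: [[-0.108, 0.994, -0.001], [0.994, 0.108, -0.002], [-0.002, -0.001, -1.0]]
force: [-0.4, 0.2, -2.7]
width: 0.224
t52.30 pos [ 0.4626 -0.289   0.2813] yaw_y 6.2 z [-0.001 -0.002 -1.   ] F [-0.4  0.2 -2.7] w 0.22 J [  7.  40.  37. 108. -33.  44.  68.]
orig [ 0.4619 -0.285   0.0123]
mid [ 0.4778 -0.2833  0.0123]
```

```bash
python3 -m creep '[0.002,0.01,-0.01,0,0,0,1,0,0,-0.008,0,0,0,1]';python3 -m creep '[0,0,-0.006,0,0,0,1]'; python3 -m creep '[0,0,-0.003,0,0,0,1]';python3 - <<'E'
from h import *
o=st();p=o["tool_pos"];R=o["tcp_rot"]
for x,nm in((0,"orig"),(.016,"mid")): print(nm,np.round(p+R@np.array([.0045,x,.269]),4))
E
```

```text
time: 52.55
tool_pos: [0.4638, -0.2847, 0.2738]
tcp_rot: [[-0.108, 0.994, -0.0], [0.994, 0.108, -0.002], [-0.002, -0.0, -1.0]]
force: [-0.4, 0.7, -1.6]
width: 0.22
time: 52.68
tool_pos: [0.4635, -0.285, 0.2732]
tcp_rot: [[-0.108, 0.994, 0.0], [0.994, 0.108, -0.001], [-0.001, 0.0, -1.0]]
force: [-5.7, 4.5, 22.7]
width: 0.22
time: 52.8
tool_pos: [0.4632, -0.2852, 0.2733]
tcp_rot: [[-0.108, 0.994, 0.002], [0.994, 0.108, -0.001], [-0.001, 0.002, -1.0]]
force: [-1.4, 0.6, 4.6]
width: 0.22
t52.80 pos [ 0.4632 -0.2852  0.2733] yaw_y 6.2 z [ 0.002 -0.001 -1.   ] F [-1.4  0.6  4.6] w 0.22 J [  7.  40.  36. 108. -34.  43.  69.]
orig [ 0.4632 -0.2809  0.0043]
mid [ 0.4791 -0.2792  0.0043]
```

```bash
python3 -m creep '[0,0,0,0,0,0,0.4,0,0,0,0,0,0,0.2,0,0,0,0,0,0,0,0,0,0,0,0,0,-0.5,0,0,0,0,0,0,-1,0,0,0,0,0,0,-1]' 40; python3 -m creep '[0,0,0,0,0,0,-1,0,0,0.04,0,0,0,-1,0,0,0.07,0,0,0,-1,0,0,0.1,0,0,0,-1,0,0,0.12,0,0,0,-1,0,0.1,0.05,0,0,0,-1,0,0.12,0,0,0,0,-1,0,0.12,0,0,0,0,-1]'; python3 - <<'E'
from h import *
st()
a=viewer.get_image("top");b=viewer.get_image("scene")
cv2.imwrite("pics/m1.png",np.hstack([cv2.resize(a[160:260,320:430],(400,364),interpolation=2),cv2.resize(b[130:230,220:330],(400,364),interpolation=2)]))
for t,n in (("scoop",[.463,-.28]),("scoop_lip",[.507,-.276]),("scoop_mid",[.479,-.279]),("mat",[.479,-.279])):
  for c in("top","scene"):
    m,k=many(c,t,np.array(n),4,.03)
    if k: print(t,c,k,np.round(m,4))
E
```

```text
time: 53.55
tool_pos: [0.4638, -0.2855, 0.2739]
tcp_rot: [[-0.108, 0.994, 0.004], [0.994, 0.108, -0.002], [-0.003, 0.003, -1.0]]
force: [-0.1, -0.2, 1.0]
width: 0.999
time: 54.55
tool_pos: [0.4611, -0.1515, 0.4381]
tcp_rot: [[-0.096, 0.995, 0.012], [0.995, 0.097, -0.008], [-0.009, 0.011, -1.0]]
force: [0.1, 0.6, -0.6]
width: 1.0
t54.55 pos [ 0.4611 -0.1515  0.4381] yaw_y 5.5 z [ 0.012 -0.008 -1.   ] F [ 0.1  0.6 -0.6] w 1.00 J [-18.  24.  48. 106. -21.  58.  44.]
scoop top 4 [ 0.4678 -0.2805  0.0064]
scoop scene 4 [ 0.4635 -0.2832  0.0018]
scoop_lip top 4 [ 0.5086 -0.2754  0.0074]
scoop_lip scene 4 [ 0.5062 -0.2749  0.0031]
scoop_mid top 4 [ 0.4784 -0.2746  0.0054]
scoop_mid scene 4 [ 0.4794 -0.2764  0.0059]
mat top 4 [ 0.4782 -0.2769 -0.0016]
mat scene 4 [ 0.4774 -0.2798 -0.0022]
```

View pics/m1.png

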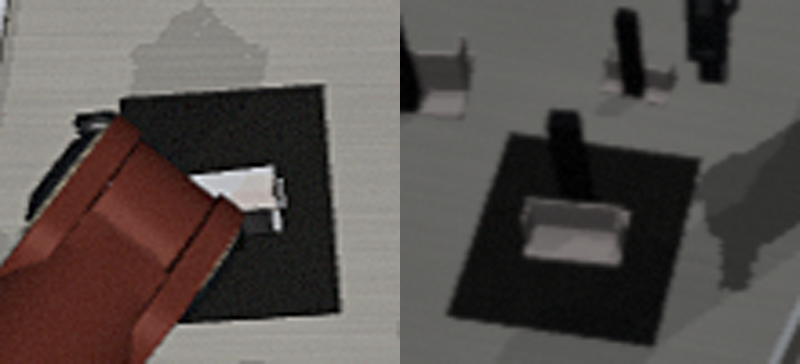

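The scoop stands upright in the middle of the mat. Now I shut the cover.

```bash
python3 -m creep '[-0.005,0.1,0,0,0,-0.02,1,-0.005,0.1,0,0.001,0.002,-0.02,1,-0.005,0.1,0,0.001,0.002,-0.02,1,0,0.08,-0.05,0,0,-0.02,1,0,0,-0.1,0,0,0,1,0,0,-0.1,0,0,0,1,0,0,-0.08,0,0,0,1,0,0,0,0,0,0,1]' 40; python3 -c "
from h import *
st()"
```

```text
time: 58.85
tool_pos: [0.456, 0.0053, 0.3024]
tcp_rot: [[0.159, 0.987, 0.0], [0.987, -0.159, -0.003], [-0.003, 0.001, -1.0]]
force: [0.7, -0.3, -0.3]
width: 0.0
t58.85 pos [0.456  0.0053 0.3024] yaw_y -9.1 z [ 0.    -0.003 -1.   ] F [ 0.7 -0.3 -0.3] w 0.00 J [-32.  33.  43. 120. -35.  40.  25.]
```

```bash
python3 -m creep '[0,-0.015,-0.06,0,0,-0.002,1,0,0,-0.06,0,0,0,1,0,0,-0.02,0,0,0,1,0,0,-0.005,0,0,0,1]'; python3 -m creep '[0,0,-0.006,0,0,0,1,0,0,-0.006,0,0,0,1]'; python3 -m creep '[0,0,-0.006,0,0,0,1]'
```

```text
time: 59.35
tool_pos: [0.4593, -0.0016, 0.2479]
tcp_rot: [[0.164, 0.986, 0.012], [0.986, -0.164, -0.003], [-0.001, 0.012, -1.0]]
force: [-0.3, 0.1, 1.2]
width: 0.0
time: 59.6
tool_pos: [0.4601, -0.0016, 0.2445]
tcp_rot: [[0.164, 0.986, 0.015], [0.986, -0.164, -0.003], [0.0, 0.016, -1.0]]
force: [0.6, -0.1, -0.4]
width: -0.003
time: 59.72
tool_pos: [0.4602, -0.0015, 0.2424]
tcp_rot: [[0.164, 0.986, 0.016], [0.986, -0.164, -0.002], [0.0, 0.016, -1.0]]
force: [-0.0, -0.5, -0.2]
width: 0.001
```

```bash
python3 -m creep '[0,0,-0.006,0,0.003,0,1]'; python3 -m creep '[0.02,-0.0033,-0.006,0,0.002,0,1]'; python3 -m creep '[0.03,-0.005,-0.006,0,0,0,1]';python3 -m creep '[0.03,-0.005,-0.006,0,0,0,1]'
```

```text
time: 59.85
tool_pos: [0.4611, -0.0018, 0.2413]
tcp_rot: [[0.164, 0.986, 0.01], [0.986, -0.164, -0.001], [0.0, 0.01, -1.0]]
force: [-1.7, 1.9, 23.4]
width: -0.001
time: 59.98
tool_pos: [0.4702, -0.0036, 0.2413]
tcp_rot: [[0.165, 0.986, 0.008], [0.986, -0.165, 0.0], [0.002, 0.008, -1.0]]
force: [-1.0, 1.7, 24.8]
width: -0.001
time: 60.1
tool_pos: [0.4835, -0.0062, 0.2414]
tcp_rot: [[0.165, 0.986, 0.013], [0.986, -0.165, 0.002], [0.004, 0.012, -1.0]]
force: [-1.3, 0.8, 17.9]
width: 0.003
time: 60.22
tool_pos: [0.4969, -0.0089, 0.2414]
tcp_rot: [[0.166, 0.986, 0.018], [0.986, -0.166, 0.003], [0.006, 0.017, -1.0]]
force: [-1.9, 0.6, 16.3]
width: -0.001
```

```bash
python3 -m creep '[0.03,-0.004,-0.005,-0.001,0.002,0,1,0.03,-0.004,-0.005,-0.001,0.002,0,1,0.03,-0.004,-0.005,0,0.002,0,1]';python3 -m creep '[0.03,-0.004,-0.005,0,0.002,0,1,0.03,-0.004,-0.005,0,0.002,0,1,0.03,-0.004,-0.005,0,0.002,0,1]';python3 s.py
```

```text
time: 60.6
tool_pos: [0.5362, -0.0148, 0.2414]
tcp_rot: [[0.166, 0.986, 0.008], [0.986, -0.166, -0.0], [0.001, 0.008, -1.0]]
force: [-2.0, 0.0, 11.1]
width: 0.001
time: 60.98
tool_pos: [0.5751, -0.0214, 0.2415]
tcp_rot: [[0.167, 0.986, -0.003], [0.986, -0.167, 0.001], [0.001, -0.003, -1.0]]
force: [-0.9, 1.1, 10.9]
width: -0.0
t60.98 pos [ 0.5751 -0.0214  0.2415] yaw_y -9.6 z [-0.003  0.001 -1.   ] F [-0.9  1.1 10.9] w -0.00 J [-23.  46.  38. 104. -39.  44.  27.]
orig bin-local mm [ -2.6   6.8 -27.5]
lip bin-local mm [ 41.4   6.7 -27.7]
```

```bash
python3 -m creep '[0.03,-0.005,-0.005,0,0.001,0,1,0.03,-0.005,-0.005,0,0.001,0,1,0.03,-0.005,-0.005,0,0.001,0,1,0.03,-0.005,-0.005,0,0.001,0,1]';python3 -m creep '[0.02,-0.0035,-0.005,0,0,0,1]';python3 -m creep '[0.015,-0.0025,-0.005,0,0,0,1]';python3 -m creep '[0.012,-0.002,-0.005,0,0,0,1]'
```

```text
time: 61.48
tool_pos: [0.6267, -0.0306, 0.2415]
tcp_rot: [[0.166, 0.986, -0.007], [0.986, -0.166, 0.004], [0.003, -0.007, -1.0]]
force: [-1.4, 0.3, 10.1]
width: -0.002
time: 61.6
tool_pos: [0.6357, -0.0322, 0.2415]
tcp_rot: [[0.166, 0.986, -0.004], [0.986, -0.166, 0.004], [0.003, -0.005, -1.0]]
force: [-1.8, 1.1, 9.4]
width: 0.001
time: 61.72
tool_pos: [0.6426, -0.0335, 0.2415]
tcp_rot: [[0.165, 0.986, -0.002], [0.986, -0.165, 0.004], [0.004, -0.002, -1.0]]
force: [-1.6, 1.0, 9.5]
width: 0.002
time: 61.85
tool_pos: [0.647, -0.0345, 0.2414]
tcp_rot: [[0.165, 0.986, -0.004], [0.986, -0.165, 0.006], [0.005, -0.005, -1.0]]
force: [-10.3, 2.4, 17.4]
width: 0.003
```

```bash
python3 -m creep '[0.015,-0.0025,-0.007,0,0,0,1]'; python3 -m creep '[0.015,-0.0025,-0.007,0,0,0,1]'; python3 -m creep '[0,0,0.005,0,0,0,1,0,0,0.03,0,0,0,1,0,0,0.1,0,0,0,1,0,0,0.12,0,0,0,1,-0.05,0.12,0.1,0,0,0,1,-0.05,0.15,0,0,0,0,1,-0.05,0.15,0,0,0,0,1,-0.05,0.15,0,0,0,0,1]'
```

```text
time: 61.98
tool_pos: [0.6496, -0.0356, 0.2413]
tcp_rot: [[0.165, 0.986, -0.018], [0.986, -0.165, 0.012], [0.009, -0.02, -1.0]]
force: [-20.3, 6.1, 31.0]
width: 0.001
time: 62.1
tool_pos: [0.6521, -0.0367, 0.2412]
tcp_rot: [[0.165, 0.986, -0.032], [0.986, -0.165, 0.018], [0.013, -0.035, -0.999]]
force: [-16.0, 4.6, 24.0]
width: -0.002
time: 63.1
tool_pos: [0.5727, 0.1853, 0.389]
tcp_rot: [[0.179, 0.984, -0.024], [0.984, -0.179, 0.014], [0.01, -0.026, -1.0]]
force: [1.9, 0.3, 0.2]
width: 0.001
```

```bash
python3 -m creep '[-0.05,0.15,0,0,0,0,1,-0.05,0.15,0,0,0,0,1,-0.05,0.12,0,0,0,0,1,-0.05,0.1,0,0,0,0,1,0,0,0,0,0,0,1]'; python3 - <<'E'
from h import *
st()
a=viewer.get_image("top");b=viewer.get_image("scene")
cv2.imwrite("pics/n_top.png",cv2.resize(a[100:300,160:440],(784,560),interpolation=2)); cv2.imwrite("pics/n_scene.png",cv2.resize(b[110:310,210:490],(784,560),interpolation=2))
u=np.array([.9863,-.165,0]);O=np.array([.5766,-.0233,0])
for c in("top","scene"):
    m,k=many(c,"cover_top",np.array([.577,-.024]),4,.03); 
    if k: print(c,"cover local x",(m-O)@u)
    print([(np.round(d["at"],3).tolist(),round(d["confidence"],2)) for d in models.spot_in(c,"ball0")])
E
```

```text
time: 63.72
tool_pos: [0.4882, 0.4033, 0.3895]
tcp_rot: [[0.165, 0.986, -0.021], [0.986, -0.164, 0.018], [0.014, -0.023, -1.0]]
force: [0.1, -0.2, -0.1]
width: 0.001
t63.73 pos [0.4882 0.4033 0.3895] yaw_y -9.5 z [-0.021  0.018 -1.   ] F [ 0.1 -0.2 -0.1] w 0.00 J [-66.  41.  47.  87. -33.  67. -23.]
top cover local x 0.0010455299999999348
[([0.544, 0.338, 0.033], 0.49), ([0.52, 0.289, 0.031], 0.49), ([0.552, 0.286, 0.034], 0.44), ([0.548, 0.262, 0.029], 0.41), ([0.522, 0.268, 0.034], 0.4)]
scene cover local x 0.002973734999999954
[([0.528, 0.293, 0.026], 0.43), ([0.522, 0.271, 0.029], 0.36)]
```

View pics/n_top.png

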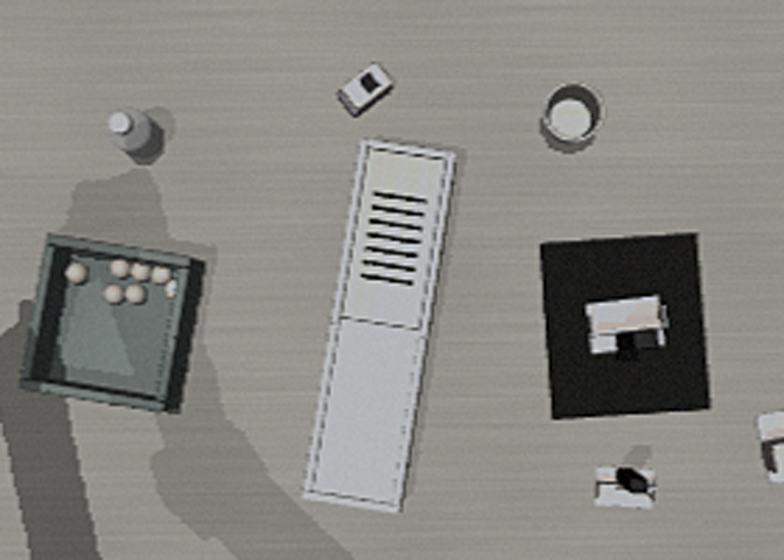

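View pics/n_scene.png

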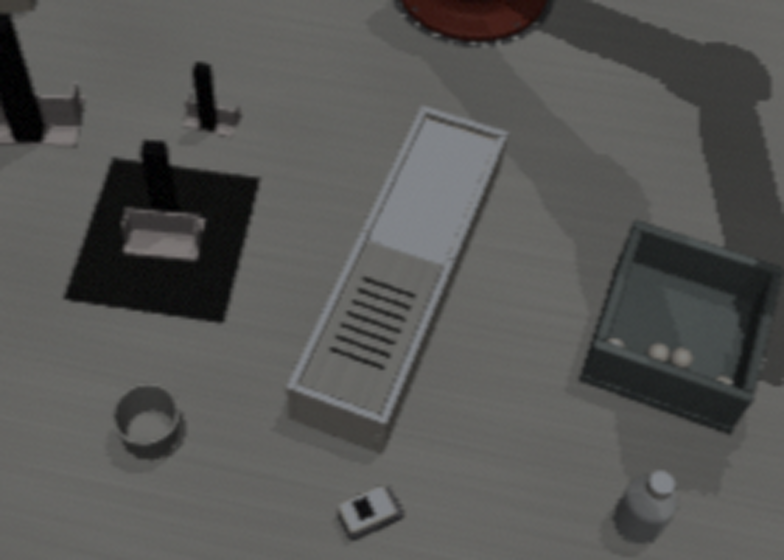

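The top view shows seven balls in the carrier. The cover is shut, the scoop is upright at mid-mat and the bottle, cup and clip are where they were. I check the scoop once more and hand in.

```bash
python3 - <<'E'
from h import *
for t in("scoop_mid","scoop_grip"):
  for c in("top","scene"): print(t,c,many(c,t,np.array([.479,-.279]),4,.04))
for t,n in(("bottle",[.703,.269]),("cup",[.717,-.22]),("clip",[.75,.016])): print(t,many("top",t,np.array(n),4,.04))
E
python3 -c "
from rig import job
print(job.hand_in())"
```

```text
scoop_mid top (array([ 0.47935, -0.27445,  0.00635]), 4)
scoop_mid scene (array([ 0.4772, -0.2762,  0.0066]), 4)
scoop_grip top (array([ 0.4605 , -0.2818 ,  0.11295]), 4)
scoop_grip scene (array([ 0.4645 , -0.28375,  0.1159 ]), 4)
bottle (array([7.0035e-01, 2.6740e-01, 1.0000e-04]), 4)
cup (array([ 0.7156, -0.2186,  0.0009]), 4)
clip (array([0.74915, 0.0179 , 0.0008 ]), 4)
the job is handed in; nothing more can be done
None
```

The job is done and handed in. I dragged the cover open, and two scoops moved all seven balls (three, then four) into the carrier. I then stood the scoop upright at the middle of its mat and pushed the cover shut against its stop.

- **Balls:** the top view shows all seven in the carrier, and the bin looked empty before I closed it. The ball detector found at most five of them at once, so the count comes from the picture.
- **Scoop:** the middle of its underside reads about 3 to 5 mm from the mat's centre, and the handle is upright.
- **Cover:** it reads within about 1 to 3 mm of my shut reference, which is within measurement error. The push force rose sharply at the end stop.
- **Press force:** pressing on the cover went above the advised 20 N for moments: about 29 N before opening, up to 25 N at the start of closing and 31 N at the closing stop.
- **Bystanders:** the bottle, cup and clip are where they were, within about 3 mm.

The scoop did not appear to get knocked aside in any of my checks. The job ended at about 65 s of the 210 s allowed.

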